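# Find a flywheel's heavy side on the balancing rollers and arrest it

### The arm

A 6-joint arm with a two-finger parallel gripper is mounted at the origin on the work surface. World frame = base frame: x ahead of the robot, y to its left, z up, the work surface at z = 0. Lengths are in mm, angles in rad, forces in N, time in s.
With the tool pointing down it reaches from about 350 to 875 mm from the base axis. Payload 4.2 kg.
Tool frame: the origin (TCP) lies at the very end of the fingers, on their centre line; the grasp point (between the pads) lies 19 mm behind it (arm.pinch_z is the distance from the TCP to the grasp point, in mm); x points along the fingers, y is the direction in which the jaws open and shut, and the axes are right-handed (so a half turn about x gives the same grasp; the last joint's range is limited). The gripper opens to 85 mm and grips with 20 to 120 N. Pads are 22 mm wide; open, the fingers measure 114 mm over their backs; the gripper's body (76 mm by 85 mm) begins 54 mm behind the grasp point. The pads swing forward as they close: fully open they stand 13 mm farther back than shut.
Start: joints at [-1.003, 0.385, 0.008, 0, -1.194, -0.259], TCP at [189.963, -595.41, 231.312] pointing down, gripper open.
Joint ranges: [-3.14, 3.14], [-1.21, 2.06], [-1.07, 1.41], [-3.16, 2.05], [-2.99, -0.16], [-3.1, 3.1]. Speed limits (rad/s): [2.79, 2.79, 3.14, 3.14, 3.14, 3.14].

### API

Orientations are given as a unit quaternion [x, y, z, w].
In Python, from bench import arm gives the robot as it stands.
- The arm moves only by the tool drive_tool, never from a script. Its argument "motion" is a list of rows, each a list of 4 numbers: the shift along the tool's x, y, z in mm, then the turn about the tool's x in degrees. In form: [[dx, dy, dz, spin], ...]. A call has 1 to 10 rows; each row shifts and turns the commanded pose from where the row before left it, along the tool's axes as they then stand; what a row does not reach is not made up. A row lasts 1/12 s, in which the tool goes at most 41.7 mm and 7.16 degrees, less where a joint would pass 70% of its speed; a pose out of reach is approached as far as the arm can. A call with a gripper value outside its range is refused whole. "grip" is the finger opening in mm, from 0 to 85.4, set as the call begins (left out, the last holds). The fingers move at their own pace and stop on an object; the grip force is fixed at half the most. Time passes only in rows, so rows that do not move let the fingers close. It gives the time, the measured TCP pose, the force and the opening at its end, in the units of the state.
- arm.read_state(): the state, without advancing time (a new reading comes with each control period).
- arm.get_image(name): name is "side" or "top"; returns the picture (384x512x3 uint8, red, green, blue); there is no depth.
- arm.calibration(name): a dict with "K" (3x3 intrinsics, pixels), "eye" and "attitude" of the camera in the world. Camera axes: x right, y up, looking along -z (the intrinsics and any distortion apply to the point x, -y, -z); pixel columns grow to the right and rows downward; lengths in mm; the calibration is good to about 2 mm. A picture is of the moment at which its call begins. calibration takes no time and is no camera call.
- arm.job_done(): hands the job in, once; it reports no verdict.
The state is a dict: "clock": time; "joints": joint angles; "joint_vel": joint speeds; "joint_efforts": joint torques, N m; "position": TCP position; "ee_rot": TCP orientation; "contact_force": force on the tool from outside, world axes, zero at the start; "wrist_torque": the same for the moment, N m; "gripper_width": finger opening in mm.
Only numpy, scipy, OpenCV 4.12 (cv2) and the standard library are available. Lean on these libraries where they do the work, as an engineer would, in place of code of your own. Each camera call takes 0.05 s, during which the arm holds its last target. There are 200 camera calls.

### The job

Gently lay the loose flywheel with its shaft on the four rollers of the balancing stand (the lamp bar above means reaching in at a slant), let go, and let it swing to rest by itself with its heavy side down. Then lift the stand's arresting slide by its grip block until the pawl catches in the first notch, not the second, and let go, so that the flywheel stays lifted just off the rollers with its heavy side still straight down. Leave the other things on the bench where they are.

Things in the scene. Friction and masses are not known exactly. Their poses are not given: they have to be found in the camera images.
- wheel: Loose flywheel, 0.4 to 0.63 kg: aluminium disc 90 mm in diameter, 14 mm thick, on a steel shaft 10 mm thick and 140 mm long (70 mm each way), hub 26 mm in diameter and 32 mm long. Origin: middle of the disc on the shaft axis. y runs along the shaft; z points from the heavy slug to the shaft: z up = heavy side down. Pinch the disc across its faces near the rim. Either end may go either way round.
- wheel_heavy (a point): Centre of the dark steel slug that makes one side of the disc heavy: 30 mm from the shaft axis, 22 mm in diameter, standing 6 mm proud of both faces. The other marks on the faces are flat dots. At the start the slug is to one side, 20 degrees above level, clear of the top of the rim.
- rest: Fixed grey plastic rest, foot 100 x 60 mm, with two slanting pads that carry the disc's rim at the start. Origin: centre of its underside, on the bench. Its y axis is the direction of the wheel's shaft, which is level and 60 mm above the bench, over the origin (disc within 8 mm of the middle along y); the rim's top is at 105 mm.
- stand: Fixed aluminium balancing stand, base 195 (x) x 200 (y) x 12 mm. Origin: on the bench under the shaft line, 130 mm behind the base's front edge. x points from the front (slide side, towards the robot) to the back, y along the shaft line. Inner cheeks at y = -47 and 47 mm, 6 mm thick, 94 mm high; outer cheeks 118 mm high, inner faces at y = -78 and 78 mm (8 mm of end play each way).
- seat (a point): On the stand, 115 mm above its origin: where the wheel's origin belongs when the shaft lies on the rollers. Each shaft end lies in the crotch of two free, overlapping steel rollers (36 mm in diameter, 8 mm wide, at y = 57 and 67 mm either side, axes 22 mm apart in x and 20 mm below the seat). Let go here, the wheel swings and comes to rest heavy side down, to about 5 degrees, within 3 s.
- lamp_bar (a point): Middle of the underside of the stand's lamp bar, 222 mm above the bench: 24 mm wide in x, 14 mm thick, right over the shaft line, on posts at y = -94 and 94 mm. A gripper cannot stand upright over the seat below it: lean it about 40 degrees back, towards the stand's front (-x), and go in and out along that slant.
- slide_grip (a point): On the slide: 5 mm above the middle of its black grip block (28 mm in x, 20 mm in y, 40 mm high), which stands upright at the front of the stand, 108 mm before the shaft line. With the slide down this point is 110 mm above the bench, the block's top 125 mm. Pinch it from above across its 20 mm (the stand's y).
- slide (a joint): Height of the arresting slide (m): 0 down, 0.045 top. Falls back by its weight unless caught. A sprung pawl catches at 0.020 (first notch) and 0.036 (second, too high): lift 4 to 8 mm past 0.020, let go, and it settles back on the pawl. From 0.0165 up its V shoe carries the wheel by its rim, so at 0.020 the wheel is 3 mm or so above the seat. It takes about 4 N, 10 N with the wheel.
- screwdriver: Bystander: screwdriver lying on the bench near the middle. Origin at the middle of its underside.
- servo: Bystander: small black servo motor, 54 x 20 x 42 mm, near the robot.
- bracket: Bystander: U-shaped sheet bracket, 55 x 30 x 35 mm, at the left.
- bearing: Bystander: ball bearing, 32 mm in diameter and 10 mm high, flat on the bench, mid back.
- mouse: Bystander: white computer mouse, 105 x 62 x 34 mm, on a mat at the right.
- calipers: Bystander: steel calipers, about 200 mm long, flat on the bench at the back.
- oiler: Bystander: small clear bottle, 36 mm in diameter, 85 mm tall, standing at the left near the robot.

How it is judged:
By the outcome, as a careful person would: the job done as asked, in the order asked, and still so for the second after the job is handed in, with the robot touching nothing.
It also fails if it takes over 61 s, if anything falls off the work surface, if the arm or the gripper's body presses on something with over 40 N, if the wrist force passes 120 N, or if a joint passes its speed limit or range.

## Working session

There is one attempt and no reset: what is moved stays moved. The work goes in short steps, Python scripts to look and compute and a tool call to move; the robot and the scene stay as the last step left them, time stands still between calls to the robot, and variables do not carry over. Pictures are saved under pics/ and viewed, about 8 in all and at most 12, crops included, and the job is handed in when it is done.

Besides the shell and the picture viewer there is one more tool, called in YAML: its name, and indented under it one key for each argument. drive_tool: Moves the arm, as the interface text tells. Its arguments: {"type":"object","properties":{"motion":{"type":"array"},"grip":{"type":"number"}},"required":["motion"]}

```bash
mkdir -p pics; ls; python3 - <<'E'
from bench import arm
import cv2
for n in("side","top"):
    c=arm.calibration(n);print(n,c)
    cv2.imwrite(f"pics/{n}0.png",arm.get_image(n)[:,:,::-1])
print(arm.read_state(), arm.pinch_z)
E
```

```text
pics
side {'K': array([[440.89535558,   0.        , 250.89835603],
       [  0.        , 440.89535558, 189.57112277],
       [  0.        ,   0.        ,   1.        ]]), 'eye': array([241.83020497, 914.02055818, 861.19152432]), 'attitude': array([-0.07973501,  0.4464048 ,  0.87410991, -0.17406016])}
top {'K': array([[357.01419317,   0.        , 265.10404044],
       [  0.        , 357.01419317, 189.80338111],
       [  0.        ,   0.        ,   1.        ]]), 'eye': array([ 401.88075703,    6.52668865, 1132.76292901]), 'attitude': array([ 0.07272563, -0.06999924, -0.69158771,  0.71520454])}
{'clock': 0.1, 'joints': array([-1.00338315e+00,  3.85468782e-01,  6.76463317e-03, -4.15397668e-04,
       -1.19400460e+00, -2.58589228e-01]), 'joint_vel': array([-3.51166594e-03, -8.53102690e-05,  3.74852500e-03,  3.93764521e-03,
        4.69618731e-04, -1.18646936e-03]), 'joint_efforts': array([-9.62870799e-04, -3.93318808e+01,  1.88928705e+01,  4.19798523e+00,
       -2.63591952e-03,  4.33216215e-06]), 'position': array([ 189.80830185, -594.93495566,  230.3412891 ]), 'ee_rot': array([-0.10802473,  0.69884806,  0.10937289,  0.69855538]), 'contact_force': array([ 0.279908  , -0.30660231,  0.18287621]), 'wrist_torque': array([-0.01477691,  0.01554906,  0.00131116]), 'gripper_width': 85.75033004834613} 18.700000000000003
```

View pics/side0.png

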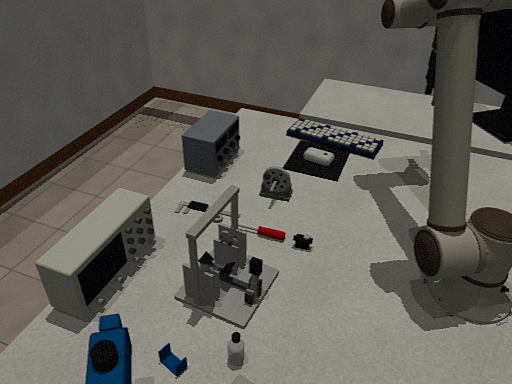

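View pics/top0.png

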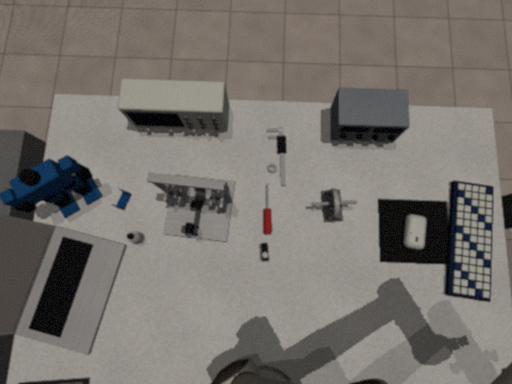

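```bash
cat > h.py <<'E'
import numpy as np, cv2
from scipy.spatial.transform import Rotation as R
from bench import arm
def cam(n):
    c=arm.calibration(n); return c["K"],np.array(c["eye"]),R.from_quat(c["attitude"]).as_matrix()
def proj(n,P):
    K,e,A=cam(n); q=(np.atleast_2d(P)-e)@A; q=q*[1,-1,-1]; u=q@K.T; return u[:,:2]/u[:,2:]
def ray(n,uv):
    K,e,A=cam(n); d=np.linalg.inv(K)@[*uv,1]; return e,A@(d*[1,-1,-1])
def atz(n,uv,z):
    e,d=ray(n,uv); return e+d*(z-e[2])/d[2]
def tri(ut,us):
    a,d=ray("top",ut); b,f=ray("side",us)
    s=np.linalg.lstsq(np.c_[d,-f],b-a,rcond=None)[0]
    p,q=a+d*s[0],b+f*s[1]; return (p+q)/2,np.linalg.norm(p-q)
def crop(im,c0,r0,w,h,W=400,H=300):
    t=cv2.resize(im[r0:r0+h,c0:c0+w],(W,H),interpolation=cv2.INTER_CUBIC); t=cv2.convertScaleAbs(t,alpha=1.3,beta=15)
    for c in range(c0-c0%10+10,c0+w,10):
        x=int((c+.5-c0)*W/w); cv2.line(t,(x,0),(x,5),(0,0,255)); cv2.putText(t,str(c),(x-10,15),0,.35,(0,0,255))
    for r in range(r0-r0%10+10,r0+h,10):
        y=int((r+.5-r0)*H/h); cv2.line(t,(0,y),(5,y),(0,0,255)); cv2.putText(t,str(r),(7,y+4),0,.35,(0,0,255))
    return t
E
python3 - <<'E'
from h import *
T=cv2.imread("pics/top0.png");S=cv2.imread("pics/side0.png")
a=np.hstack([crop(T,298,178,66,50),crop(S,247,158,56,42)])
b=np.hstack([crop(T,144,170,100,75),crop(S,165,180,192,144)])
cv2.imwrite("pics/c1.png",np.vstack([a,b]))
E
```

```text
(no output)
```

View pics/c1.png

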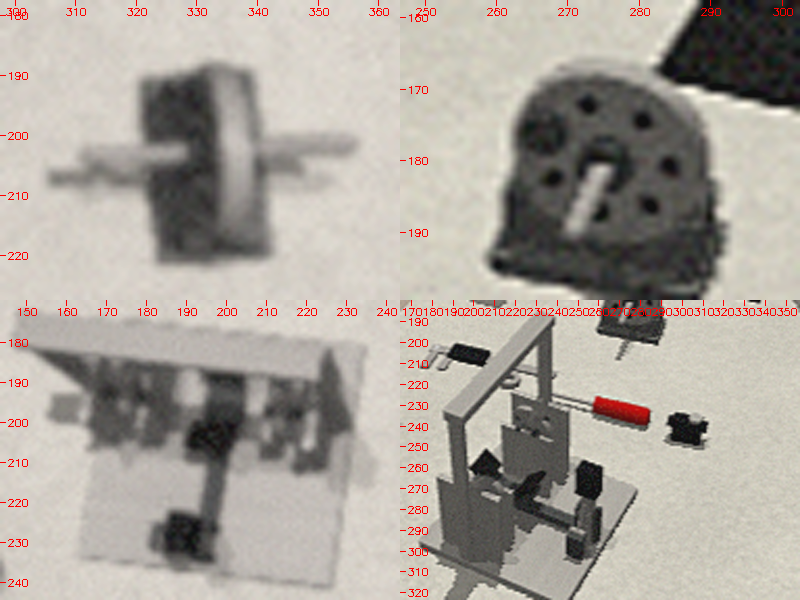

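```bash
cat >> h.py <<'E'
def W(p,P):
    P=np.atleast_2d(P); c,s=np.cos(p[2]),np.sin(p[2])
    return np.c_[p[0]+c*P[:,0]-s*P[:,1], p[1]+s*P[:,0]+c*P[:,1], P[:,2]]
E
python3 - <<'E'
from h import *
from scipy.optimize import least_squares
obs=[("top",(163.5,233.2),(-130,100,12)),("top",(226.7,241.5),(-130,-100,12)),("side",(240,319),(-130,100,12)),("side",(277.8,267.5),(-130,-100,12)),("side",(177,295),(65,100,12)),
("top",(147.3,180.7),(-12,100,236)),("top",(234.7,190),(-12,-100,236)),("top",(191,227),(-108,0,125))]
f=lambda p:np.concatenate([(proj(n,W(p,P))[0]-uv) for n,uv,P in obs])
r=least_squares(f,[480,170,0.1],loss="soft_l1");p=r.x;print("stand",p,f(p).reshape(-1,2).round(1).tolist())
L=atz("top",(310.7,203.6),60);Rr=atz("top",(356.4,201.1),60);d=L-Rr
print("shaft",L,Rr,np.linalg.norm(d)); print("tri +y end",tri((310.7,203.6),(270.7,190)))
m=(L+Rr)/2; yaw=np.arctan2(-d[0],d[1]); w=[m[0],m[1],yaw]; print("wheel",w)
T=cv2.imread("pics/top0.png");S=cv2.imread("pics/side0.png");k=4
def box(x0,x1,y0,y1,z0,z1):
    return [[(x,y,z) for x,y in((x0,y0),(x1,y0),(x1,y1),(x0,y1),(x0,y0))] for z in(z0,z1)]
a=np.linspace(0,2*np.pi,40)
circ=lambda x,z,r,y:[(x+r*np.cos(t),y,z+r*np.sin(t)) for t in a]
SL=box(-130,65,-100,100,0,12)+box(-12,12,-94,94,222,236)+box(-122,-94,-10,10,85,125)+[[(0,-70,115),(0,70,115)]]
s20=np.radians(20);WL=[circ(0,60,45,7),circ(0,60,45,-7),circ(30*np.cos(s20),60+30*np.sin(s20),11,13),[(0,-70,60),(0,70,60)]]+box(-50,50,-30,30,0,0)[:1]
def tile(n,im,c0,r0,w_,h_,pp,LL):
    t=cv2.resize(im[r0:r0+h_,c0:c0+w_],(400,300),interpolation=cv2.INTER_CUBIC);s=400/w_
    for l in LL:
        q=(proj(n,W(pp,l))+.5-[c0,r0])*s; cv2.polylines(t,[q.astype(int)],False,(0,255,0))
    return t
out=np.vstack([np.hstack([tile("top",T,298,178,66,50,w,WL),tile("side",S,247,158,56,42,w,WL)]),np.hstack([tile("top",T,144,165,108,81,p,SL),tile("side",S,165,180,192,144,p,SL)])])
cv2.imwrite("pics/o1.png",out)
E
```

```text
stand [ 6.03216971e+02  2.12822351e+02 -8.65491509e-02] [[1.3, 0.1], [1.4, -0.5], [4.5, 5.6], [2.0, 0.8], [-2.7, -1.2], [1.6, -0.1], [-9.0, -0.3], [-1.0, -0.5]]
shaft [ 583.50268567 -125.69443909   60.        ] [ 595.89014655 -264.8026051    60.        ] 139.65862321419357
tri +y end (array([ 583.03576193, -124.88677335,   65.74213707]), np.float64(1.0200283686810354))
wheel [np.float64(589.6964161096364), np.float64(-195.2485220917822), np.float64(0.08881486253146716)]
```

View pics/o1.png

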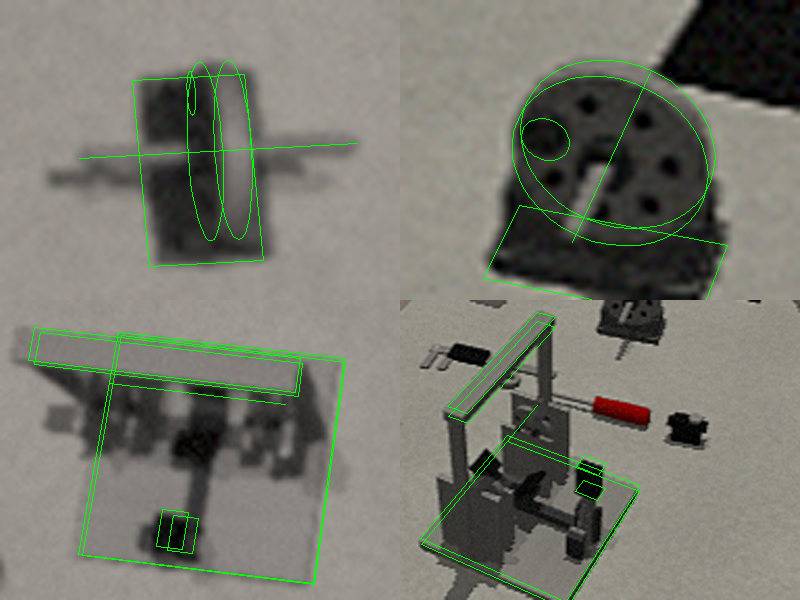

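drive_tool:
  motion:
    - [-30,0,0,5.7]
    - [-30,0,0,5.7]
    - [-30,0,0,5.7]
    - [-30,0,0,5.6]
    - [0,28,28,0]
    - [0,28,28,0]
    - [0,28,28,0]
    - [0,28,28,0]
    - [0,28,28,0]
    - [0,28,28,0]

```text
clock: 0.93
position: [372.9, -441.1, 350.9]
ee_rot: [0.031, 0.707, -0.031, 0.706]
contact_force: [1.0, 0.7, -0.3]
gripper_width: 85.3
```

drive_tool:
  motion:
    - [0,28,28,0]
    - [0,28,28,0]
    - [0,28,28,0]
    - [0,28,28,0]
    - [0,28,28,0]
    - [0,28,28,0]
    - [0,28,28,0]
    - [0,28,28,0]
    - [0,28,28,0]
    - [0,28,28,0]

```text
clock: 1.77
position: [676.4, -186.6, 350.8]
ee_rot: [0.031, 0.707, -0.031, 0.706]
contact_force: [0.3, -0.4, -0.4]
gripper_width: 85.6
```

drive_tool:
  motion:
    - [0,28,28,0]
    - [0,28,28,0]
    - [0,28,28,0]
    - [0,28,28,0]
    - [0,0,30,0]
    - [0,0,30,0]

```text
clock: 2.27
position: [849.9, -87.8, 350.6]
ee_rot: [0.03, 0.707, -0.03, 0.706]
contact_force: [2.4, -0.2, 1.8]
gripper_width: 85.2
```

drive_tool:
  motion:
    - [0,0,30,0]
    - [0,0,30,0]
    - [0,0,30,0]
    - [0,0,30,0]
    - [0,0,30,0]
    - [0,0,30,0]

```text
clock: 2.77
position: [918.1, -94.9, 300.5]
ee_rot: [0.027, 0.674, -0.035, 0.738]
contact_force: [-0.9, -0.8, -0.5]
gripper_width: 85.8
```

```bash
cat >> h.py <<'E'
def st():
    s=arm.read_state(); A=R.from_quat(s["ee_rot"]).as_matrix()
    print("t",round(s["clock"],2),"j",s["joints"].round(3),"p",s["position"].round(1),"F",s["contact_force"].round(1),"w",round(s["gripper_width"],1)); print(A.T.round(3)); print("az",np.degrees(np.arctan2(A[1,0],A[0,0])).round(1),"tilt",np.degrees(np.arccos(-A[2,0])).round(1)); return s,A
E
python3 -c "
from h import *
st()"
```

```text
t 2.77 j [ 0.078  1.044  1.406  0.022 -1.844 -1.729] p [918.1 -94.9 300.5] F [-0.9 -0.8 -0.5] w 85.8
[[ 0.089 -0.015 -0.996]
 [ 0.088  0.996 -0.007]
 [ 0.992 -0.087  0.09 ]]
az -9.2 tilt 5.2
```

drive_tool:
  motion:
    - [-10,-25,20,0]
    - [-10,-25,20,0]
    - [-10,-25,20,0]
    - [-10,-25,20,0]
    - [-10,-25,20,0]
    - [-10,-25,20,0]

```text
clock: 3.27
position: [910.2, -234.5, 323.6]
ee_rot: [0.021, 0.64, -0.041, 0.767]
contact_force: [0.3, 0.1, 0.3]
gripper_width: 85.3
```

```bash
python3 -c "
from h import *
st()"
```

```text
t 3.27 j [-0.074  1.023  1.406  0.025 -1.775 -1.578] p [ 910.2 -234.5  323.6] F [0.3 0.1 0.3] w 85.3
[[ 0.176 -0.037 -0.984]
 [ 0.09   0.996 -0.022]
 [ 0.98  -0.085  0.179]]
az -11.9 tilt 10.4
```

drive_tool:
  motion:
    - [-10,0,38,0]
    - [-10,0,38,0]
    - [-10,0,38,0]
    - [-10,0,38,0]
    - [-10,0,38,0]
    - [-10,0,38,0]
    - [-10,0,38,0]
    - [-10,0,38,0]

```text
clock: 3.93
position: [965.3, -200.4, 361.0]
ee_rot: [0.004, 0.564, -0.057, 0.824]
contact_force: [0.5, 0.6, 0.8]
gripper_width: 85.2
```

```bash
python3 -c "
from h import *
st()"
```

```text
t 3.93 j [-0.017  1.009  1.407  0.084 -1.6   -1.624] p [ 965.3 -200.4  361. ] F [0.5 0.6 0.8] w 85.2
[[ 0.358 -0.09  -0.929]
 [ 0.099  0.993 -0.058]
 [ 0.928 -0.071  0.365]]
az -14.1 tilt 21.7
```

drive_tool:
  motion:
    - [-14,10,36,0]
    - [-14,10,36,0]
    - [-14,10,36,0]
    - [-14,10,36,0]
    - [-14,10,36,0]
    - [-14,10,36,0]
    - [-14,10,36,0]
    - [-14,10,36,0]

```text
clock: 4.6
position: [985.2, -99.7, 460.8]
ee_rot: [-0.007, 0.485, -0.066, 0.872]
contact_force: [-0.1, -0.6, -0.3]
gripper_width: 85.2
```

```bash
python3 -c "
from h import *
st()"
```

```text
t 4.6 j [ 0.114  0.936  1.407  0.182 -1.506 -1.733] p [985.2 -99.7 460.8] F [-0.1 -0.6 -0.3] w 85.2
[[ 0.52  -0.123 -0.845]
 [ 0.108  0.991 -0.077]
 [ 0.847 -0.052  0.529]]
az -13.3 tilt 32.3
```

drive_tool:
  motion:
    - [-8,37,-10,0]
    - [-8,37,-10,0]
    - [-8,37,-10,0]
    - [-8,37,-10,0]
    - [-8,37,-10,0]
    - [-8,37,-10,0]
    - [-8,37,-10,0]

```text
clock: 5.18
position: [925.8, 162.3, 452.1]
ee_rot: [-0.007, 0.486, -0.066, 0.872]
contact_force: [0.6, -1.0, -0.5]
gripper_width: 85.4
```

drive_tool:
  motion:
    - [-8,37,-10,0]
    - [-8,37,-10,0]
    - [-8,37,-10,0]
    - [-8,37,-10,0]
    - [-8,37,-10,0]
    - [-8,37,-10,0]

```text
clock: 5.68
position: [874.0, 391.0, 444.7]
ee_rot: [-0.007, 0.486, -0.066, 0.872]
contact_force: [1.0, 0.9, 0.6]
gripper_width: 85.5
```

```bash
python3 -c "
from h import *
st()"
```

```text
t 5.68 j [ 0.709  0.875  1.13   0.447 -1.48  -2.33 ] p [874.  391.  444.7] F [1.  0.9 0.6] w 85.5
[[ 0.52  -0.122 -0.846]
 [ 0.109  0.991 -0.076]
 [ 0.847 -0.053  0.528]]
az -13.2 tilt 32.3
```

drive_tool:
  motion:
    - [0,18,34,0]
    - [0,18,34,0]
    - [0,18,34,0]
    - [0,18,34,0]
    - [0,18,34,0]
    - [0,18,34,0]
    - [0,18,34,0]

```text
clock: 6.27
position: [900.3, 392.0, 505.6]
ee_rot: [0.01, 0.429, -0.035, 0.903]
contact_force: [0.6, -0.6, 0.7]
gripper_width: 85.4
```

```bash
python3 -c "
from h import *
st()"
```

```text
t 6.27 j [ 0.695  0.939  1.373  0.463 -1.488 -2.248] p [900.3 392.  505.6] F [ 0.6 -0.6  0.7] w 85.4
[[ 0.63  -0.054 -0.774]
 [ 0.071  0.997 -0.011]
 [ 0.773 -0.048  0.632]]
az -4.9 tilt 39.2
```

drive_tool:
  motion:
    - [2,-30,-25,0]
    - [2,-30,-25,0]
    - [2,-30,-25,0]
    - [2,-30,-25,0]
    - [2,-30,-25,0]
    - [2,-30,-25,0]
    - [2,-30,-25,0]
    - [2,-30,-25,0]
    - [2,-30,-25,0]
    - [2,-30,-25,0]

```text
clock: 7.1
position: [742.4, 159.0, 372.9]
ee_rot: [0.007, 0.428, -0.038, 0.903]
contact_force: [0.7, 0.3, 0.5]
gripper_width: 85.2
```

drive_tool:
  motion:
    - [2,-30,-25,0]
    - [2,-30,-25,0]
    - [2,-30,-25,0]
    - [2,-30,-25,0]
    - [2,-30,-25,0]
    - [2,-30,-25,0]
    - [2,-30,-25,0]
    - [2,-30,-25,0]
    - [0,-30,-25,0]
    - [0,-30,-25,-6.7]

```text
clock: 7.93
position: [544.1, -120.2, 247.4]
ee_rot: [-0.022, 0.451, -0.022, 0.892]
contact_force: [0.3, -0.8, -0.1]
gripper_width: 85.4
```

```bash
cat >> h.py <<'E'
def go(T):
    s,A=st(); d=np.array(T)-s["position"]; print("tool delta",(A.T@d).round(1)); return s,A
E
python3 -c "
from h import *
go((578.7,-194.3,73.5))"
```

```text
t 7.93 j [ 6.500e-02 -2.000e-03 -8.140e-01  6.610e-01 -1.610e-01 -2.259e+00] p [ 544.1 -120.2  247.4] F [ 0.3 -0.8 -0.1] w 85.4
[[ 0.592 -0.06  -0.804]
 [ 0.02   0.998 -0.06 ]
 [ 0.806  0.019  0.592]]
az -5.8 tilt 36.5
tool delta [164.7 -62.8 -76.5]
```

drive_tool:
  motion:
    - [22,-20,-18,0]
    - [22,-20,-18,0]
    - [22,-23,-18,0]

```text
clock: 8.18
position: [543.3, -178.0, 199.6]
ee_rot: [-0.019, 0.458, -0.014, 0.889]
contact_force: [1.0, -0.5, 0.1]
gripper_width: 85.5
```

```bash
python3 - <<'E'
from h import *
s,A=go((579.3,-194.2,74.1))
C=np.array([589.7,-195.2,60]);n=np.array([-.0885,.996,0])
print("n in tool",(A.T@n).round(3),"C in tool",(A.T@(C-s["position"])).round(1))
T=arm.get_image("top")[:,:,::-1];S=arm.get_image("side")[:,:,::-1]
cv2.imwrite("pics/c2.png",np.hstack([crop(T,270,160,100,75),crop(S,225,110,112,84)]))
E
```

```text
t 8.18 j [-0.022  0.103 -0.691  0.181 -0.16  -1.71 ] p [ 543.3 -178.   199.6] F [ 1.  -0.5  0.1] w 85.5
[[ 0.58  -0.042 -0.814]
 [ 0.007  0.999 -0.046]
 [ 0.815  0.021  0.579]]
az -4.1 tilt 35.5
tool delta [123.7 -10.2 -43.7]
n in tool [-0.093  0.994 -0.051] C in tool [141.3 -10.4 -43.4]
```

View pics/c2.png

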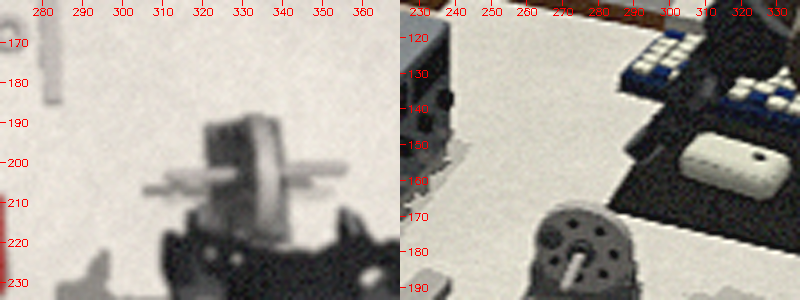

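drive_tool:
  motion:
    - [25,-3,-14,-2.9]
    - [25,-3,-14,0]
    - [25,-4,-14,0]

```text
clock: 8.53
position: [551.7, -199.8, 130.2]
ee_rot: [-0.031, 0.463, 0.007, 0.886]
contact_force: [-0.1, -1.8, 0.4]
gripper_width: 85.4
```

```bash
python3 - <<'E'
from h import *
s,A=go((579.3,-194.2,74.1))
C=np.array([589.7,-195.2,60]);n=np.array([-.0885,.996,0])
print("n in tool",(A.T@n).round(3),"C in tool",(A.T@(C-s["position"])).round(1))
E
```

```text
t 8.53 j [-0.103  0.248 -0.561 -0.265 -0.16  -1.163] p [ 551.7 -199.8  130.2] F [-0.1 -1.8  0.4] w 85.4
[[ 0.572 -0.017 -0.82 ]
 [-0.041  0.998 -0.05 ]
 [ 0.819  0.062  0.57 ]]
az -1.7 tilt 34.9
tool delta [61.6  7.3 -9. ]
n in tool [-0.068  0.998 -0.011] C in tool [79.2  6.5 -8.6]
```

drive_tool:
  motion:
    - [20,2,-3,0]
    - [20,2,-3,0]
    - [21,2.5,-3,0]
    - [0,0,0,0]

```text
clock: 8.87
position: [577.8, -200.5, 72.0]
ee_rot: [-0.026, 0.466, 0.012, 0.884]
contact_force: [0.6, -1.5, -0.1]
gripper_width: 85.0
```

```bash
python3 - <<'E'
from h import *
s,A=go((579.3,-194.2,74.1))
C=np.array([589.7,-195.2,60]);n=np.array([-.0885,.996,0])
print("n in tool",(A.T@n).round(3),"C in tool",(A.T@(C-s["position"])).round(1))
T=arm.get_image("top")[:,:,::-1];S=arm.get_image("side")[:,:,::-1]
cv2.imwrite("pics/c3.png",np.hstack([crop(T,290,170,80,60),crop(S,235,140,80,60)]))
E
```

```text
t 8.87 j [-0.146  0.383 -0.453 -0.529 -0.16  -0.869] p [ 577.8 -200.5   72. ] F [ 0.6 -1.5 -0.1] w 85.0
[[ 0.565 -0.002 -0.825]
 [-0.046  0.998 -0.034]
 [ 0.823  0.057  0.564]]
az -0.2 tilt 34.4
tool delta [-1.   6.1  2.8]
n in tool [-0.052  0.998 -0.016] C in tool [16.6  5.1  3.3]
```

View pics/c3.png

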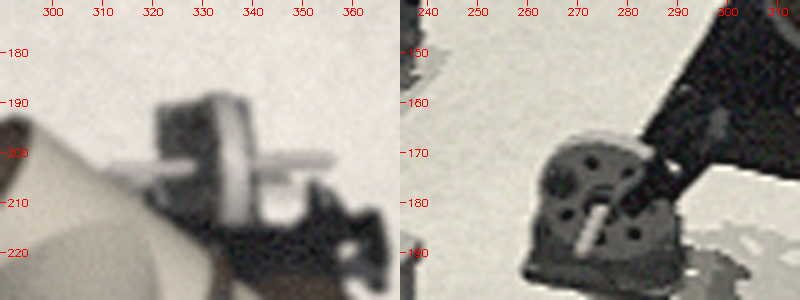

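drive_tool:
  motion:
    - [-2,5,2,0]
    - [0,0,0,0]

```text
clock: 9.13
position: [576.1, -195.3, 77.1]
ee_rot: [-0.026, 0.465, 0.015, 0.885]
contact_force: [0.5, -1.2, -0.9]
gripper_width: 85.3
```

drive_tool:
  motion:
    - [0,0,0,0]
    - [0,0,0,0]
    - [0,0,0,0]
    - [0,0,0,0]
    - [0,0,0,0]
    - [0,0,0,0]
    - [0,0,0,0]
    - [0,0,0,0]
    - [0,0,0,0]
  grip: 5

```text
clock: 9.88
position: [575.7, -195.8, 74.5]
ee_rot: [-0.025, 0.467, 0.014, 0.884]
contact_force: [-1.6, 0.3, 2.3]
gripper_width: 12.7
```

```bash
python3 - <<'E'
from h import *
st()
T=arm.get_image("top")[:,:,::-1];S=arm.get_image("side")[:,:,::-1]
cv2.imwrite("pics/c4.png",np.hstack([crop(T,290,170,80,60),crop(S,235,140,80,60)]))
E
```

```text
t 9.88 j [-0.137  0.375 -0.462 -0.517 -0.161 -0.888] p [ 575.7 -195.8   74.5] F [-1.6  0.3  2.3] w 12.7
[[ 0.564  0.002 -0.826]
 [-0.049  0.998 -0.031]
 [ 0.824  0.058  0.563]]
az 0.2 tilt 34.3
```

drive_tool:
  motion:
    - [-17,-1,11,0]
    - [-17,-1,11,0]
    - [-17,-1,18,0]
    - [-17,-1,25,0]

```text
clock: 10.32
position: [586.7, -195.4, 163.1]
ee_rot: [-0.023, 0.472, 0.015, 0.881]
contact_force: [0.8, 0.4, -5.2]
gripper_width: 13.3
```

```bash
python3 - <<'E'
from h import *
st()
T=arm.get_image("top")[:,:,::-1];S=arm.get_image("side")[:,:,::-1]
cv2.imwrite("pics/c5.png",np.vstack([np.hstack([crop(cv2.imread("pics/c4.png"),0,0,400,300),crop(cv2.imread("pics/c4.png"),400,0,400,300)]),np.hstack([crop(T,290,160,80,60),crop(S,225,120,96,72)])]))
E
```

```text
t 10.32 j [-0.092  0.246 -0.46  -0.196 -0.286 -1.25 ] p [ 586.7 -195.4  163.1] F [ 0.8  0.4 -5.2] w 13.3
[[ 0.553  0.004 -0.833]
 [-0.048  0.998 -0.027]
 [ 0.832  0.055  0.553]]
az 0.4 tilt 33.6
```

View pics/c5.png

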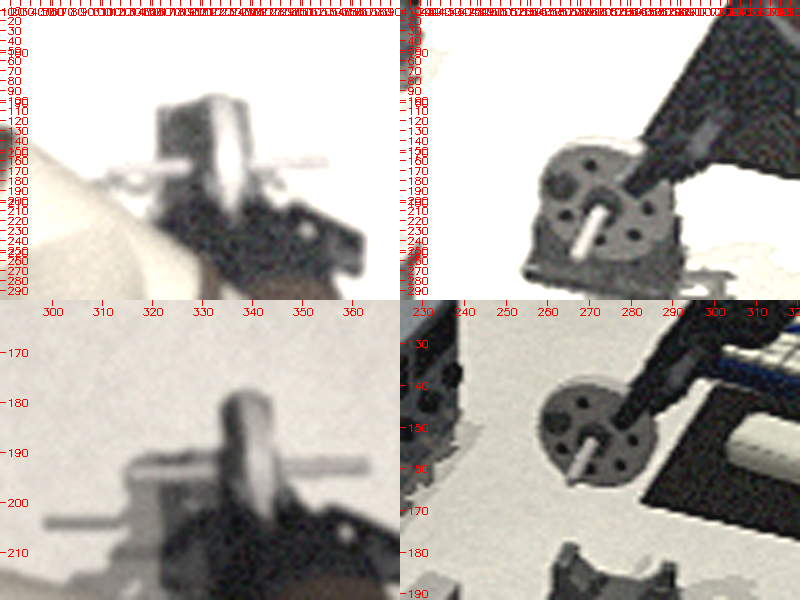

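drive_tool:
  motion:
    - [-12,-27,22,0]
    - [-12,-27,22,0]
    - [-12,-27,22,0]
    - [-12,-27,22,0]
    - [-12,-27,22,0]
    - [-12,-27,22,0]
    - [-12,-27,22,0]
    - [-12,-27,22,0]
    - [-12,-27,22,0]
    - [-12,-27,22,0]

```text
clock: 11.25
position: [717.9, -453.5, 393.7]
ee_rot: [-0.023, 0.47, 0.017, 0.882]
contact_force: [1.1, 0.5, -4.3]
gripper_width: 12.6
```

drive_tool:
  motion:
    - [-12,-27,22,0]
    - [-12,-27,22,0]
    - [0,-17,33,0]
    - [0,-17,33,0]

```text
clock: 11.58
position: [783.4, -527.2, 468.1]
ee_rot: [-0.024, 0.467, 0.015, 0.884]
contact_force: [2.0, -0.5, -3.6]
gripper_width: 12.9
```

```bash
python3 -c "
from h import *
st()"
```

```text
t 11.58 j [-0.519  0.796  1.286 -0.287 -1.531 -1.061] p [ 783.4 -527.2  468.1] F [ 2.  -0.5 -3.6] w 12.9
[[ 0.562  0.005 -0.827]
 [-0.049  0.998 -0.027]
 [ 0.825  0.056  0.562]]
az 0.5 tilt 34.2
```

Now at the reach limit; push outward further.

drive_tool:
  motion:
    - [4,-18,34,0]
    - [4,-18,34,0]
    - [4,-18,34,0]
    - [4,-18,34,0]
    - [4,-18,34,0]

```text
clock: 12.0
position: [844.2, -528.9, 471.7]
ee_rot: [-0.039, 0.429, -0.013, 0.903]
contact_force: [-0.4, 0.3, -4.0]
gripper_width: 13.0
```

```bash
python3 -c "
from h import *
st()"
```

```text
t 12.0 j [-0.475  0.875  1.402 -0.242 -1.451 -1.109] p [ 844.2 -528.9  471.7] F [-0.4  0.3 -4. ] w 13.0
[[ 0.632 -0.057 -0.773]
 [-0.009  0.997 -0.082]
 [ 0.775  0.059  0.629]]
az -5.2 tilt 39.4
```

drive_tool:
  motion:
    - [-5,37,-5,0]
    - [-5,37,-5,0]
    - [-5,37,-5,0]
    - [-5,37,-5,0]
    - [-5,37,-5,0]
    - [-5,37,-5,0]
    - [-5,37,-5,0]
    - [-5,37,-5,0]
    - [-5,37,-5,0]
    - [-5,37,-5,0]

```text
clock: 12.83
position: [773.2, -173.5, 450.3]
ee_rot: [-0.039, 0.429, -0.015, 0.902]
contact_force: [-0.0, 0.9, -4.3]
gripper_width: 12.8
```

drive_tool:
  motion:
    - [-5,37,-5,0]
    - [-5,37,-5,0]
    - [-5,37,-5,0]
    - [-5,37,-5,0]
    - [-5,37,-5,0]
    - [-5,37,-5,0]
    - [-5,37,-5,0]
    - [0,0,0,3.7]
    - [0,0,0,3.8]

```text
clock: 13.58
position: [722.2, 84.6, 432.2]
ee_rot: [0.018, 0.427, -0.043, 0.903]
contact_force: [0.4, -0.3, -4.8]
gripper_width: 13.0
```

```bash
python3 - <<'E'
from h import *
from scipy.optimize import least_squares
obs=[("top",(163.5,233.2),(-130,100,12)),("top",(226.7,241.5),(-130,-100,12)),("side",(277.8,267.5),(-130,-100,12)),("side",(177,295),(65,100,12)),
("top",(147.3,180.7),(-12,100,236)),("top",(225.6,189.6),(-12,-100,236)),("top",(191,227),(-108,0,125))]
f=lambda p:np.concatenate([(proj(n,W(p,P))[0]-uv) for n,uv,P in obs])
r=least_squares(f,[600,210,-0.1],loss="soft_l1");p=r.x;print("stand",p,f(p).reshape(-1,2).round(1).tolist())
s,A=st()
seat=W(p,(0,0,115))[0];print("seat",seat)
t=seat-A@[19.9,0,3.4];print("TCPseat",t,"delta",A.T@(t-s["position"]))
E
```

```text
stand [ 6.02651953e+02  2.14820530e+02 -7.74039162e-02] [[0.9, 0.6], [1.2, -0.6], [1.8, 1.0], [-2.7, -0.2], [0.7, 0.4], [-0.6, -0.1], [-1.3, -0.3]]
t 13.58 j [ 0.448  0.179 -0.135  0.525 -0.717 -2.416] p [722.2  84.6 432.2] F [ 0.4 -0.3 -4.8] w 13.0
[[ 0.631 -0.063 -0.773]
 [ 0.094  0.996 -0.004]
 [ 0.77  -0.07   0.634]]
az -5.7 tilt 39.3
seat [602.65195269 214.82053009 115.        ]
TCPseat [587.48088799 216.30459664 128.23655327] delta [ 141.91326059  119.62932365 -305.6901354 ]
```

drive_tool:
  motion:
    - [-10,15,-30,0]
    - [-10,15,-30,0]
    - [-10,15,-30,0]
    - [-10,15,-30,0]
    - [-10,15,-30,0]
    - [-5,15,-30,0]
    - [-5,15,-30,0]

```text
clock: 14.17
position: [534.1, 202.0, 348.4]
ee_rot: [0.014, 0.43, -0.042, 0.901]
contact_force: [-0.0, 0.8, -6.3]
gripper_width: 12.5
```

```bash
python3 - <<'E'
from h import *
s,A=st()
seat=np.array([602.7,214.8,115]);t=seat-A@[19.9,0,3.4];print("delta",A.T@(t-s["position"]))
E
```

```text
t 14.17 j [ 0.814 -0.027 -0.65   0.885 -0.701 -3.097] p [534.1 202.  348.4] F [-0.   0.8 -6.3] w 12.5
[[ 0.626 -0.064 -0.777]
 [ 0.089  0.996 -0.011]
 [ 0.775 -0.062  0.629]]
az -5.8 tilt 39.0
delta [203.629624    21.32998788 -97.78121926]
```

drive_tool:
  motion:
    - [0,0,0,-7.16]
    - [0,0,0,-7.16]
    - [0,0,0,-7.16]
    - [0,0,0,-7.16]
    - [0,0,0,-7.16]
    - [0,0,0,-7.16]
    - [0,0,0,-7.16]
    - [0,0,0,-7.16]
    - [0,0,0,-7.16]
    - [0,0,0,-7.16]

```text
clock: 15.0
position: [536.1, 202.0, 350.0]
ee_rot: [-0.517, 0.373, 0.218, 0.739]
contact_force: [0.1, 0.6, -4.8]
gripper_width: 13.1
```

drive_tool:
  motion:
    - [0,0,0,-7.16]
    - [0,0,0,-7.16]
    - [0,0,0,-7.16]
    - [0,0,0,-7.16]
    - [0,0,0,-7.16]
    - [0,0,0,-7.16]
    - [0,0,0,-7.16]
    - [0,0,0,-7.16]
    - [0,0,0,-7.16]
    - [0,0,0,-7.16]

```text
clock: 15.83
position: [536.1, 202.0, 350.1]
ee_rot: [0.852, -0.175, -0.395, -0.297]
contact_force: [-0.7, -0.2, -4.2]
gripper_width: 12.6
```

drive_tool:
  motion:
    - [0,0,0,-7.16]
    - [0,0,0,-7.16]
    - [0,0,0,-7.16]
    - [0,0,0,-7.16]
    - [0,0,0,-7.16]

```text
clock: 16.25
position: [536.1, 202.0, 350.1]
ee_rot: [0.902, -0.045, -0.43, -0.021]
contact_force: [-0.1, 0.1, -4.7]
gripper_width: 12.5
```

```bash
python3 - <<'E'
from h import *
s,A=st()
seat=np.array([602.7,214.8,115]);t=seat-A@[19.9,0,-3.4];print("delta",A.T@(t-s["position"]))
E
```

```text
t 16.25 j [ 0.811 -0.025 -0.644  0.883 -0.7    0.035] p [536.1 202.  350.1] F [-0.1  0.1 -4.7] w 12.5
[[ 0.627 -0.063 -0.777]
 [-0.099 -0.995  0.001]
 [-0.773  0.077 -0.63 ]]
az -5.8 tilt 39.0
delta [203.58468325 -19.51015785 100.99869303]
```

drive_tool:
  motion:
    - [0,-6,32,0]
    - [0,-6,32,0]
    - [0,-7,30,0]
    - [30,0,0,0]
    - [30,0,0,0]
    - [20,0,0,0]
    - [0,0,0,0]

```text
clock: 16.83
position: [516.3, 222.1, 225.3]
ee_rot: [0.9, -0.048, -0.432, -0.022]
contact_force: [0.2, -1.9, -5.3]
gripper_width: 13.1
```

```bash
python3 - <<'E'
from h import *
s,A=st()
seat=np.array([602.7,214.8,115]);c=np.array([19.9,0,3.4]);print("delta",A.T@(seat-s["position"])-c)
C=s["position"]+A@c
T=arm.get_image("top")[:,:,::-1].copy();S=arm.get_image("side")[:,:,::-1].copy()
cv2.imwrite("pics/topA.png",T);cv2.imwrite("pics/sideA.png",S)
k=4
def tile(n,im,c0,r0,w,h):
    t=crop(im,c0,r0,w,h);sc=400/w
    y=A[:,1];e=A[:,0];g=A[:,2];a=np.linspace(0,2*np.pi,40)
    for l in [[C+70*y,C-70*y],C-7*y+45*(np.outer(np.cos(a),e)+np.outer(np.sin(a),g)),[C+A[:,0]*0-70*y]*1]:
        q=(proj(n,np.array(l))+.5-[c0,r0])*sc; cv2.polylines(t,[q.astype(int)],False,(0,255,0))
    return t
print("C",C,proj("top",C),proj("side",C),proj("top",seat),proj("side",seat))
cv2.imwrite("pics/v8.png",np.hstack([tile("top",T,140,160,100,75),tile("side",S,180,180,120,90)]))
E
```

```text
t 16.83 j [ 0.682  0.081 -0.91   1.442 -0.464 -0.519] p [516.3 222.1 225.3] F [ 0.2 -1.9 -5.3] w 13.1
[[ 0.623 -0.067 -0.78 ]
 [-0.105 -0.994  0.001]
 [-0.775  0.081 -0.626]]
az -6.1 tilt 38.8
delta [120.39257536  -1.98610654  -1.9378092 ]
C [526.03807106 221.04324892 207.66090017] [[184.80237122 211.69882732]] [[244.82755628 228.36368903]] [[196.04985035 190.13371731]] [[216.42581168 247.46312566]]
```

View pics/v8.png

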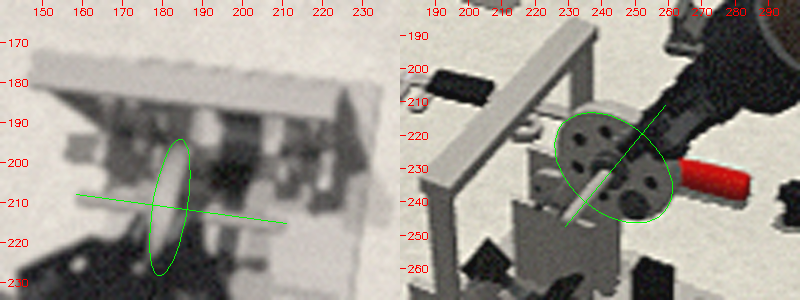

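drive_tool:
  motion:
    - [15,-1,-1,0]
    - [20,0,-2,0]
    - [20,-1,-1,0]
    - [20,0,-1,0]
    - [15,0,-1,0]
    - [8,0,0,0]
    - [0,0,0,0]

```text
clock: 17.52
position: [585.1, 221.8, 162.8]
ee_rot: [0.902, -0.047, -0.428, -0.024]
contact_force: [0.5, 0.5, -4.7]
gripper_width: 12.9
```

```bash
python3 - <<'E'
from h import *
s,A=st()
seat=np.array([602.7,214.8,115]);c=np.array([19.9,0,3.4]);print("delta",A.T@(seat-s["position"])-c)
C=s["position"]+A@c; print("C",C,"C-seat",C-seat)
T=arm.get_image("top")[:,:,::-1].copy();S=arm.get_image("side")[:,:,::-1].copy()
cv2.imwrite("pics/sideB.png",S)
def tile(n,im,c0,r0,w,h,W_,H_):
    t=crop(im,c0,r0,w,h,W_,H_);sc=W_/w
    a=np.linspace(0,2*np.pi,40); p=(602.7,214.8,-.0774)
    L=[W(p,[(x+18*np.cos(i),yy,95+18*np.sin(i)) for i in a]) for x in(-11,11) for yy in(71,-53)]
    L+=[W(p,[(0,-70,115),(0,70,115)])]
    for l in L:
        q=(proj(n,np.array(l))+.5-[c0,r0])*sc; cv2.polylines(t,[q.astype(int)],False,(0,255,0))
    return t
cv2.imwrite("pics/v9.png",np.hstack([tile("top",T,145,165,80,120,400,600),tile("side",S,180,205,80,120,400,600)]))
E
```

```text
t 17.52 j [ 0.385  0.257 -0.85   2.049 -0.339 -0.897] p [585.1 221.8 162.8] F [ 0.5  0.5 -4.7] w 12.9
[[ 0.629 -0.064 -0.775]
 [-0.105 -0.994 -0.004]
 [-0.77   0.084 -0.633]]
az -5.8 tilt 39.2
delta [28.66666198  5.32639031 12.73003557]
C [595.02159762 220.84832891 145.27641991] C-seat [-7.67840238  6.04832891 30.27641991]
```

View pics/v9.png

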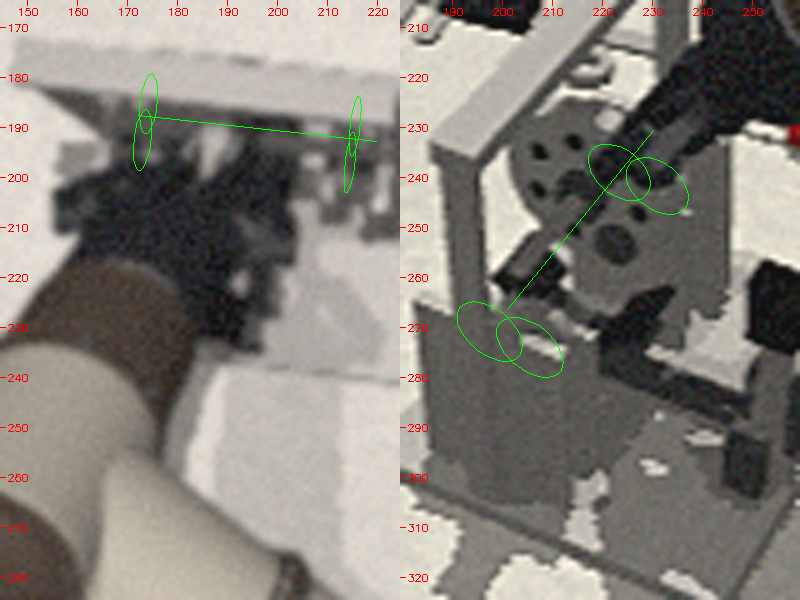

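```bash
cat > kin.py <<'E'
import numpy as np
from scipy.optimize import least_squares
from scipy.spatial.transform import Rotation as R
D=[([-1.00338,.38547,.00676,-.0004,-1.194,-.25859],[189.81,-594.93,230.34],[-.10802473,.69884806,.10937289,.69855538]),
([.078,1.044,1.406,.022,-1.844,-1.729],[918.1,-94.9,300.5],None),([-.074,1.023,1.406,.025,-1.775,-1.578],[910.2,-234.5,323.6],None),
([-.017,1.009,1.407,.084,-1.6,-1.624],[965.3,-200.4,361],None),([.114,.936,1.407,.182,-1.506,-1.733],[985.2,-99.7,460.8],None),
([.709,.875,1.13,.447,-1.48,-2.33],[874,391,444.7],None),([.695,.939,1.373,.463,-1.488,-2.248],[900.3,392,505.6],None),
([.065,-.002,-.814,.661,-.161,-2.259],[544.1,-120.2,247.4],None),([-.022,.103,-.691,.181,-.16,-1.71],[543.3,-178,199.6],None),
([-.103,.248,-.561,-.265,-.16,-1.163],[551.7,-199.8,130.2],None),([-.146,.383,-.453,-.529,-.16,-.869],[577.8,-200.5,72],None),
([-.475,.875,1.402,-.242,-1.451,-1.109],[844.2,-528.9,471.7],None),([.448,.179,-.135,.525,-.717,-2.416],[722.2,84.6,432.2],None),
([.811,-.025,-.644,.883,-.7,.035],[536.1,202,350.1],None),([.385,.257,-.85,2.049,-.339,-.897],[585.1,221.8,162.8],None)]
X=[[-0.0007,0,-1],[.089,-.015,-.996],[.176,-.037,-.984],[.358,-.09,-.929],[.52,-.123,-.845],[.52,-.122,-.846],[.63,-.054,-.774],[.592,-.06,-.804],[.58,-.042,-.814],[.572,-.017,-.82],[.565,-.002,-.825],[.632,-.057,-.773],[.631,-.063,-.773],[.627,-.063,-.777],[.629,-.064,-.775]]
Y=[[-.3038,.9527,0],[.088,.996,-.007],[.09,.996,-.022],[.099,.993,-.058],[.108,.991,-.077],[.109,.991,-.076],[.071,.997,-.011],[.02,.998,-.06],[.007,.999,-.046],[-.041,.998,-.05],[-.046,.998,-.034],[-.009,.997,-.082],[.094,.996,-.004],[-.099,-.995,.001],[-.105,-.994,-.004]]
ry=lambda a:R.from_euler("y",a);rx=lambda a:R.from_euler("x",a);rz=lambda a:R.from_euler("z",a)
def fk(q,p):
    a=rz(q[0]+p[13]);b=a*ry(q[1]*1+p[10]);c=b*ry(-q[2]+p[11]);d=c*rx(q[3]);e=d*ry(-q[4]+p[12]);f=e*rx(q[5]*p[9]+p[14])
    P=a.apply([p[0],p[1],p[2]])+b.apply([0,p[7],p[3]])+c.apply([p[4],0,p[5]])+e.apply([p[6],p[8],0]); return P,f.as_matrix()
def res(p):
    o=[]
    for (q,P,_),x,y in zip(D,X,Y):
        a,A=fk(q,p);o+=list((a-P)/3)+list((A[:,0]-x)*100)+list((A[:,1]-y)*100)
    return np.array(o)
def fit():
    best=None
    for s in(1,-1):
      for off in(-1.5708,1.5708,0,3.14):
        p0=np.array([0,-150,300,400,400,0,200,0,0,s,0,0,0,0,off],float)
        m=least_squares(lambda v:res(np.r_[v[:9],s,v[9:]]),np.delete(p0,9))
        if best is None or m.cost<best[0]:best=(m.cost,np.r_[m.x[:9],s,m.x[9:]])
    return best
E
python3 - <<'E'
from kin import *
c,p=fit();print(c,p.round(3));np.save("kp.npy",p);print(np.abs(res(p)).max())
E
```

```text
0.22031416404366147 [-1.6500000e-01  4.3113417e+09  1.5990800e+02  5.6540400e+02
 -4.2177800e+02 -2.5500000e-01  2.9774800e+02 -4.3113417e+09
 -1.5992800e+02 -1.0000000e+00 -0.0000000e+00  3.1420000e+00
 -3.1420000e+00  0.0000000e+00  4.7120000e+00]
0.17422263920646705
```

```bash
cat >> kin.py <<'E'
LO=np.array([-3.14,-1.21,-1.07,-3.16,-2.99,-.16]);LO=np.array([-3.14,-1.21,-1.07,-3.16,-2.99,-3.1]);HI=np.array([3.14,2.06,1.41,2.05,-.16,3.1])
def rot(t,az,s):
    t,az=np.radians([t,az]);x=np.array([np.sin(t)*np.cos(az),np.sin(t)*np.sin(az),-np.cos(t)]);y=s*np.array([-np.sin(az),np.cos(az),0]);return np.c_[x,y,np.cross(x,y)]
def ik(P,A,p,q0s,wo=300):
    best=None
    for q0 in q0s:
        f=lambda q:(lambda a,B:np.r_[a-P,wo*(B-A).ravel()])(*fk(q,p))
        m=least_squares(f,np.clip(q0,LO+1e-4,HI-1e-4),bounds=(LO,HI))
        if best is None or m.cost<best.cost:best=m
    return best
E
python3 - <<'E'
from kin import *
p=np.load("kp.npy");v=np.delete(p,9);v[6+1]=-5;s=p[9]
def full(v):return np.r_[v[0],0,v[1:8],s,v[8:]]
p0=p.copy();p0[1]=0;p0[7]=0
m=least_squares(lambda v:res(full(v)),np.delete(np.delete(p0,9),1));p=full(m.x);print(m.cost,p.round(2));np.save("kp.npy",p)
seat=np.array([602.7,214.8,115])
rng=np.random.default_rng(0)
q0s=[np.array([.385,.257,-.85,2.0,-.339,-.897]),np.array([.3,.4,-.6,1.5,-.3,-1]),np.array([.3,.4,-.6,-3,-.3,2])]+[rng.uniform(LO,HI)for _ in range(6)]
for sg in(-1,1):
  for az in(-5,):
    for t in(40,37,35,33,31,29,27):
      A=rot(t,az,sg);c=np.array([19.9,0,3.4])
      r=ik(seat-A@c,A,p,q0s);P,B=fk(r.x,p)
      print(sg,az,t,"cost",round(r.cost,1),"q",r.x.round(2),"perr",np.linalg.norm(P-(seat-A@c)).round(1))
E
```

```text
0.21539218091450554 [ 4.7000e-01  0.0000e+00  1.6008e+02  5.6509e+02 -4.2150e+02 -1.3000e-01
  2.9775e+02  7.0000e-02 -1.5990e+02 -1.0000e+00 -0.0000e+00  3.1400e+00
 -3.1400e+00  0.0000e+00  4.7100e+00]
-1 -5 40 cost 229.5 q [ 0.39  0.3  -0.84  2.05 -0.36 -0.89] perr 11.9
-1 -5 37 cost 39.1 q [ 0.36  0.3  -0.83  2.05 -0.31 -0.87] perr 4.9
-1 -5 35 cost 0.0 q [ 0.34  0.31 -0.83  2.05 -0.27 -0.86] perr 0.1
-1 -5 33 cost 0.0 q [ 0.39  0.31 -0.82  1.88 -0.26 -0.73] perr 0.0
-1 -5 31 cost 0.0 q [ 0.45  0.31 -0.81  1.67 -0.27 -0.57] perr 0.0
-1 -5 29 cost 0.0 q [ 0.51  0.31 -0.79  1.42 -0.28 -0.39] perr 0.0
-1 -5 27 cost 0.0 q [ 0.58  0.32 -0.74  1.16 -0.31 -0.19] perr 0.0
1 -5 40 cost 1094.7 q [ 0.06  0.31 -0.7  -3.16 -0.16  1.47] perr 21.4
1 -5 37 cost 1442.9 q [ 0.06  0.33 -0.7  -3.16 -0.16  1.47] perr 27.5
1 -5 35 cost 1864.0 q [ 0.06  0.33 -0.7  -3.16 -0.16  1.47] perr 33.0
1 -5 33 cost 1600.2 q [ 0.63  0.3  -0.67  0.93 -0.37 -3.1 ] perr 28.9
1 -5 31 cost 960.5 q [ 0.63  0.31 -0.68  0.91 -0.37 -3.1 ] perr 22.4
1 -5 29 cost 482.6 q [ 0.64  0.31 -0.68  0.9  -0.37 -3.1 ] perr 15.8
1 -5 27 cost 167.2 q [ 0.64  0.32 -0.68  0.89 -0.37 -3.1 ] perr 9.3
```

```bash
cat >> kin.py <<'E'
def step(q,row,p,wo):
    P,A=fk(q,p); T=P+A@np.array(row[:3]); B=A@rx(np.radians(row[3])).as_matrix()
    f=lambda q:(lambda a,C:np.r_[a-T,wo*(R.from_matrix(C@B.T).as_rotvec())])(*fk(q,p))
    return least_squares(f,np.clip(q,LO+1e-5,HI-1e-5),bounds=(LO,HI),x_scale=.1).x
def run(q,rows,p,wo):
    for r in rows:q=step(q,r,p,wo)
    return q
E
python3 - <<'E'
from kin import *
p=np.load("kp.npy")
L1=([.709,.875,1.13,.447,-1.48,-2.33],[[0,18,34,0]]*7); L2=([.682,.081,-.91,1.442,-.464,-.519],[[15,-1,-1,0],[20,0,-2,0],[20,-1,-1,0],[20,0,-1,0],[15,0,-1,0],[8,0,0,0]])
L3=([-.475+0,.875,1.402,-.242,-1.451,-1.109],)
for wo in(50,100,200,300,500,1000,2000):
  for q,rows in(L1,L2):
    q=run(np.array(q),rows,p,wo);P,A=fk(q,p);print(wo,P.round(1),A[:,0].round(3),A[:,1].round(3),q.round(2))
print("obs [900.3 392 505.6] .63 -.054 -.774 ; [585.1 221.8 162.8] .629 -.064 -.775  y -.105 -.994 -.004")
E
```

```text
50 [1018.5  502.1  620.9] [ 0.957  0.184 -0.225] [-0.16   0.979  0.123] [ 0.68  1.    1.27  0.8  -0.69 -2.48]
50 [582.1 217.6 153. ] [ 0.617 -0.073 -0.784] [-0.109 -0.994  0.007] [ 0.38  0.27 -0.86  2.05 -0.34 -0.9 ]
100 [1010.1  494.2  606.4] [ 0.943  0.163 -0.291] [-0.134  0.984  0.116] [ 0.69  1.    1.29  0.74 -0.78 -2.43]
100 [582.1 217.7 153.1] [ 0.617 -0.073 -0.783] [-0.109 -0.994  0.006] [ 0.38  0.27 -0.86  2.05 -0.34 -0.9 ]
200 [987.2 472.2 566. ] [ 0.885  0.102 -0.454] [-0.069  0.994  0.09 ] [ 0.7   0.99  1.34  0.63 -0.99 -2.34]
200 [582.1 217.9 153.5] [ 0.618 -0.072 -0.783] [-0.108 -0.994  0.006] [ 0.38  0.27 -0.86  2.05 -0.34 -0.9 ]
300 [965.1 451.4 527.8] [ 0.811  0.043 -0.584] [-0.013  0.998  0.055] [ 0.71  0.99  1.36  0.56 -1.17 -2.3 ]
300 [582.1 218.2 153.9] [ 0.618 -0.071 -0.783] [-0.108 -0.994  0.006] [ 0.38  0.27 -0.86  2.05 -0.34 -0.9 ]
500 [935.4 424.6 479.4] [ 0.69  -0.034 -0.723] [0.05  0.999 0.001] [ 0.7   1.    1.39  0.5  -1.37 -2.27]
500 [582.2 218.9 155. ] [ 0.619 -0.07  -0.782] [-0.107 -0.994  0.004] [ 0.38  0.26 -0.86  2.05 -0.34 -0.9 ]
1000 [910.5 403.2 441.6] [ 0.576 -0.095 -0.812] [ 0.093  0.994 -0.051] [ 0.7   1.02  1.4   0.46 -1.53 -2.26]
1000 [582.2 219.9 156.7] [ 0.621 -0.068 -0.781] [-0.105 -0.994  0.002] [ 0.38  0.26 -0.86  2.05 -0.34 -0.9 ]
2000 [902.  396.1 429.3] [ 0.534 -0.115 -0.837] [ 0.105  0.992 -0.069] [ 0.69  1.02  1.41  0.44 -1.58 -2.26]
2000 [582.3 220.5 157.7] [ 0.622 -0.066 -0.78 ] [-0.105 -0.995  0.001] [ 0.38  0.26 -0.86  2.05 -0.34 -0.9 ]
obs [900.3 392 505.6] .63 -.054 -.774 ; [585.1 221.8 162.8] .629 -.064 -.775  y -.105 -.994 -.004
```

```bash
cat >> kin.py <<'E'
def jac(q,p,ws):
    P,A=fk(q,p);J=np.zeros((6,6))
    for i in range(6):
        d=q.copy();d[i]+=1e-5;P2,A2=fk(d,p);J[:3,i]=(P2-P)/1e3/1e-5;J[3:,i]=ws*R.from_matrix(A2@A.T).as_rotvec()/1e-5
    return P,A,J
MAXQ=.7*np.array([2.79,2.79,3.14,3.14,3.14,3.14])/12
def step2(q,row,p,n,lam,ws,act=False):
    P,A=fk(q,p);T=P+A@np.array(row[:3]);B=A@rx(np.radians(row[3])).as_matrix();q=q.copy();q0=q.copy()
    for _ in range(n):
        P,A,J=jac(q,p,ws);e=np.r_[(T-P)/1e3,ws*R.from_matrix(B@A.T).as_rotvec()]
        dq=J.T@np.linalg.solve(J@J.T+lam**2*np.eye(6),e)
        if act:
            for _k in range(3):
                bad=((q+dq>HI)|(q+dq<LO))
                if not bad.any():break
                J2=J.copy();J2[:,bad]=0;dq=J2.T@np.linalg.solve(J2@J2.T+lam**2*np.eye(6),e)
        q=np.clip(q+dq,LO,HI)
    d=q-q0;k=max(1,np.max(np.abs(d)/MAXQ));return q0+d/k
E
cat > cmp.py <<'E'
from kin import *
p=np.load("kp.npy")
L1=([.709,.875,1.13,.447,-1.48,-2.33],[[0,18,34,0]]*7,[900.3,392,505.6],[.63,-.054,-.774]); L2=([.682,.081,-.91,1.442,-.464,-.519],[[15,-1,-1,0],[20,0,-2,0],[20,-1,-1,0],[20,0,-1,0],[15,0,-1,0],[8,0,0,0]],[585.1,221.8,162.8],[.629,-.064,-.775])
L3=([-.519,.796,1.286,-.287,-1.531,-1.061],[[4,-18,34,0]]*5,[844.2,-528.9,471.7],[.632,-.057,-.773])
L4=([-.017,1.009,1.407,.084,-1.6,-1.624],[[-14,10,36,0]]*8,[985.2,-99.7,460.8],[.52,-.123,-.845])
o=[]
for act in(0,1):
 for n in(1,3,10,40):
  for lam in(.005,.02,.05,.1):
   for ws in(.2,.5,1):
    er=[];
    for q,rows,P0,x0 in(L1,L2,L3,L4):
        q=np.array(q)
        for r in rows:q=step2(q,r,p,n,lam,ws,act)
        P,A=fk(q,p);er.append((np.linalg.norm(P-P0),np.degrees(np.linalg.norm(A[:,0]-x0))))
    er=np.array(er);o.append((er[:,0].sum()/10+er[:,1].sum(),act,n,lam,ws,er.round(1).tolist()))
o.sort(key=lambda t:t[0])
for t in o[:6]:print(t)
E
time python3 cmp.py
```

```text
(np.float64(21.826464152059664), 1, 40, 0.1, 0.5, [[53.8, 4.1], [8.8, 0.8], [17.2, 3.0], [21.2, 3.9]])
(np.float64(21.862199666288678), 1, 10, 0.1, 0.5, [[53.8, 4.1], [8.7, 0.8], [17.2, 3.0], [21.2, 3.9]])
(np.float64(22.07197725661659), 1, 40, 0.05, 0.5, [[53.8, 4.3], [8.7, 0.8], [12.8, 3.5], [21.2, 3.9]])
(np.float64(22.072481637769737), 1, 10, 0.05, 0.5, [[53.8, 4.3], [8.7, 0.8], [12.8, 3.5], [21.2, 3.9]])
(np.float64(22.11153045383974), 1, 3, 0.05, 0.5, [[53.8, 4.3], [8.7, 0.8], [12.8, 3.5], [21.2, 3.9]])
(np.float64(23.057175989771594), 1, 40, 0.02, 0.5, [[52.1, 5.5], [8.7, 0.8], [12.8, 3.5], [21.2, 3.9]])
real	1m40.576s
user	1m40.370s
sys	0m0.087s
```

```bash
cat > sens.py <<'E'
from kin import *
from h import arm
import sys
p=np.load("kp.npy");s=arm.read_state();q=np.array(s["joints"]);c=np.array([19.9,0,3.4]);seat=np.array([602.7,214.8,115])
def desc(q):
    P,A=fk(q,p);n=-A[:,1];C=P+A@c-seat
    return np.r_[C,np.degrees(np.arccos(-A[2,0])),np.degrees(np.arctan2(-n[0],n[1])),np.degrees(np.arcsin(n[2]))]
print("model",fk(q,p)[0].round(1),"meas",s["position"].round(1));d0=desc(q);print("now Cx Cy Cz tilt shaftyaw shaftroll",d0.round(1))
P,A=fk(q,p)
for w in np.r_[np.eye(3),-np.eye(3)]:
    for k in(4,):
        r=list(A.T@(w*20))+[0]
        q2=q
        for _ in range(k):q2=step(q2,r,p,500)
        print("world push",w,k,(desc(q2)-d0).round(1),q2.round(2))
E
python3 sens.py
```

```text
model [584.1 222.8 164. ] meas [584.  222.6 163.9]
now Cx Cy Cz tilt shaftyaw shaftroll [-8.6  7.  31.5 39.3 -5.9  0.3]
world push [1. 0. 0.] 4 [80. -0. -0.  0.  0.  0.] [ 0.35  0.35 -0.71  1.98 -0.3  -0.79]
world push [0. 1. 0.] 4 [ 0. 80.  0.  0. -0.  0.] [ 0.63  0.32 -0.78  1.73 -0.44 -0.79]
world push [0. 0. 1.] 4 [ 0.  0. 80.  0. -0.  0.] [ 0.61  0.15 -0.78  1.39 -0.43 -0.39]
world push [-1. -0. -0.] 4 [-80.    0.    0.1  -0.   -0.   -0. ] [ 0.48  0.15 -0.99  2.02 -0.39 -0.95]
world push [-0. -1. -0.] 4 [ -0.3 -73.   13.8  -1.5  -1.   -1.2] [ 0.24  0.19 -0.88  2.05 -0.26 -0.78]
world push [-0. -0. -1.] 4 [ -0.7  12.5 -58.6  -2.3  -1.8  -2.3] [ 0.43  0.37 -0.85  2.05 -0.4  -0.97]
```

```bash
cat >> sens.py <<'E'
print("direct")
q2=q.copy()
for k in range(14):
    P,A=fk(q2,p);e=(np.array([0,0,6])-desc(q2)[:3]);
    e=e*min(1,12/np.linalg.norm(e))
    n=-A[:,1]; sp=np.degrees(np.arcsin(n[2])); 
    row=np.r_[A.T@e*1.0,0]
    z=A[2,2]; row[3]=np.clip(np.degrees(-A[2,1]/z),-2,2)
    q2=step(q2,row,p,500)
    if k%2:print(k,row.round(1),desc(q2).round(1),q2[3:5].round(2))
E
python3 sens.py | sed -n '/direct/,$p'
```

```text
direct
1 [10.7  3.3  4.3  0.6] [-1.8  4.5 16.6 38.5 -6.6 -0.4] [ 2.05 -0.35]
3 [2.9 2.2 2.1 0.6] [ 0.1  0.8  7.3 38.  -8.  -0.1] [ 2.05 -0.35]
5 [0.4 0.3 0.3 0.1] [ 0.   0.1  6.2 37.9 -8.3 -0. ] [ 2.05 -0.35]
7 [0.1 0.  0.  0. ] [ 0.   0.   6.  37.9 -8.3 -0. ] [ 2.05 -0.35]
9 [0. 0. 0. 0.] [ 0.   0.   6.  37.9 -8.3 -0. ] [ 2.05 -0.35]
11 [0. 0. 0. 0.] [ 0.   0.   6.  37.9 -8.3 -0. ] [ 2.05 -0.35]
13 [0. 0. 0. 0.] [ 0.   0.   6.  37.9 -8.3 -0. ] [ 2.05 -0.35]
```

drive_tool:
  motion:
    - [10,3,4,0.5]
    - [10,3,4,0.5]
    - [0,0,0,0]

```text
clock: 17.87
position: [590.2, 220.9, 150.5]
ee_rot: [0.899, -0.056, -0.433, -0.03]
contact_force: [-0.7, 0.0, -4.6]
gripper_width: 12.8
```

```bash
sed -i 's/k%2/k<3 or k>12/' sens.py; python3 sens.py | grep -v world
```

```text
model [590.3 221.1 150.7] meas [590.2 220.9 150.5]
now Cx Cy Cz tilt shaftyaw shaftroll [-2.7  5.1 18.  38.6 -7.3  0.3]
direct
0 [10.3  4.3  4.4 -0.5] [-0.1  2.7 10.9 38.2 -7.2 -0.4] [ 2.05 -0.35]
1 [4.2 2.6 2.7 0.6] [ 0.1  1.1  7.8 38.  -7.8 -0.2] [ 2.05 -0.35]
2 [1.5 1.1 1.1 0.3] [ 0.   0.4  6.7 37.9 -8.1 -0.1] [ 2.05 -0.35]
13 [0. 0. 0. 0.] [ 0.   0.   6.  37.9 -8.3 -0. ] [ 2.05 -0.35]
```

drive_tool:
  motion:
    - [9,4,4,-1]
    - [4,3,3,0]
    - [0,0,0,0]

```text
clock: 18.12
position: [592.3, 216.7, 142.3]
ee_rot: [0.897, -0.057, -0.437, -0.02]
contact_force: [-0.6, 0.1, -4.5]
gripper_width: 12.7
```

```bash
python3 sens.py | grep -v world
python3 - <<'E'
from h import *
s,A=st();c=np.array([19.9,0,3.4]);C=s["position"]+A@c
S=arm.get_image("side")[:,:,::-1].copy();cv2.imwrite("pics/sideC.png",S)
t=crop(S,180,205,80,60,800,600);a=np.linspace(0,2*np.pi,40);p=(602.7,214.8,-.0774);y=A[:,1];e=A[:,0];g=A[:,2]
L=[W(p,[(x+18*np.cos(i),71,95+18*np.sin(i)) for i in a]) for x in(-11,11)]+[W(p,[(0,-70,115),(0,70,115)])]
for l in L: cv2.polylines(t,[((proj("side",l)+.5-[180,205])*10).astype(int)],False,(0,255,0))
for l in [[C+70*y,C-70*y],C-7*y+45*(np.outer(np.cos(a),e)+np.outer(np.sin(a),g))]: cv2.polylines(t,[((proj("side",np.array(l))+.5-[180,205])*10).astype(int)],False,(0,255,255))
cv2.imwrite("pics/v10.png",t)
E
```

```text
model [592.4 216.9 142.4] meas [592.3 216.7 142.3]
now Cx Cy Cz tilt shaftyaw shaftroll [-0.8  0.7  9.7 38.1 -6.9 -0.8]
direct
0 [3.4 0.6 1.6 1.3] [ 0.1  0.8  7.2 38.  -8.  -0.1] [ 2.05 -0.35]
1 [1.  0.8 0.7 0.2] [ 0.   0.3  6.5 37.9 -8.2 -0. ] [ 2.05 -0.35]
2 [0.4 0.3 0.3 0.1] [ 0.   0.1  6.2 37.9 -8.3 -0. ] [ 2.05 -0.35]
13 [0. 0. 0. 0.] [ 0.   0.   6.  37.9 -8.3 -0. ] [ 2.05 -0.35]
t 18.12 j [ 0.377  0.298 -0.842  2.052 -0.35  -0.903] p [592.3 216.7 142.3] F [-0.6  0.1 -4.5] w 12.7
[[ 0.611 -0.085 -0.787]
 [-0.12  -0.993  0.015]
 [-0.782  0.085 -0.617]]
az -7.9 tilt 38.1
```

View pics/v10.png

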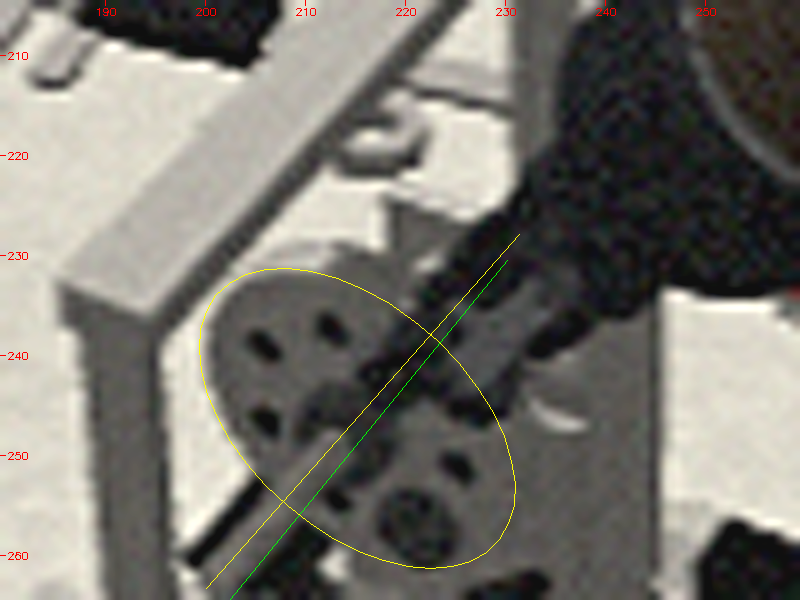

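drive_tool:
  motion:
    - [3,1,2,0]
    - [2.5,0.5,1.5,0]
    - [0,0,0,0]

```text
clock: 18.42
position: [593.1, 216.8, 138.9]
ee_rot: [0.897, -0.059, -0.438, -0.019]
contact_force: [-1.5, 0.1, -5.1]
gripper_width: 12.5
```

```bash
python3 sens.py | grep now
```

```text
now Cx Cy Cz tilt shaftyaw shaftroll [ 0.   0.7  6.3 38.  -7.  -1. ]
```

drive_tool:
  motion:
    - [2,0.5,1.5,0]
    - [0,0,0,0]

```text
clock: 18.58
position: [593.1, 216.9, 137.4]
ee_rot: [0.896, -0.059, -0.439, -0.019]
contact_force: [-0.7, -0.2, -3.8]
gripper_width: 13.0
```

```bash
python3 sens.py | grep now
```

```text
now Cx Cy Cz tilt shaftyaw shaftroll [ 0.   0.8  4.8 37.9 -7.1 -1. ]
```

drive_tool:
  motion:
    - [2.2,0.5,1.8,0]
    - [0,0,0,0]

```text
clock: 18.75
position: [593.1, 217.0, 135.8]
ee_rot: [0.896, -0.06, -0.44, -0.019]
contact_force: [0.3, 0.1, -4.9]
gripper_width: 12.8
```

drive_tool:
  motion:
    - [2,0.5,1.6,0]
    - [0,0,0,0]

```text
clock: 18.92
position: [593.6, 217.0, 135.2]
ee_rot: [0.896, -0.061, -0.439, -0.019]
contact_force: [-2.0, -1.2, -0.5]
gripper_width: 12.9
```

```bash
python3 sens.py | grep now
```

```text
now Cx Cy Cz tilt shaftyaw shaftroll [ 0.5  0.9  2.6 37.9 -7.2 -1.2]
```

drive_tool:
  motion:
    - [1,0.3,1.2,0]
    - [0,0,0,0]

```text
clock: 19.08
position: [593.6, 217.0, 134.9]
ee_rot: [0.896, -0.062, -0.439, -0.019]
contact_force: [-2.8, -2.2, 1.7]
gripper_width: 12.6
```

```bash
python3 - <<'E'
from h import *
s,A=st();print(s["wrist_torque"])
S=arm.get_image("side")[:,:,::-1].copy();cv2.imwrite("pics/sideD.png",S)
E
```

```text
t 19.08 j [ 0.381  0.313 -0.841  2.052 -0.361 -0.912] p [593.6 217.  134.9] F [-2.8 -2.2  1.7] w 12.6
[[ 0.607 -0.094 -0.789]
 [-0.127 -0.992  0.021]
 [-0.785  0.087 -0.614]]
az -8.8 tilt 37.9
[-0.00232186  1.50379796 -0.34591481]
```

drive_tool:
  motion:
    - [0.3,0.3,2,0.7]
    - [0,0,0,0]

```text
clock: 19.3
position: [593.1, 217.2, 134.9]
ee_rot: [0.896, -0.065, -0.438, -0.024]
contact_force: [-2.5, -3.2, 4.7]
gripper_width: 12.9
```

drive_tool:
  motion:
    - [0.8,0.3,1.2,0.5]
    - [0,0,0,0]

```text
clock: 19.47
position: [593.5, 217.1, 135.0]
ee_rot: [0.897, -0.068, -0.437, -0.028]
contact_force: [-1.2, -2.8, 5.5]
gripper_width: 13.1
```

```bash
python3 sens.py | grep now
```

```text
now Cx Cy Cz tilt shaftyaw shaftroll [ 0.4  1.   2.4 38.1 -8.3 -0.5]
```

drive_tool:
  motion:
    - [0,0,0,0]
    - [0,0,0,0]
    - [0,0,0,0]
    - [0,0,0,0]
    - [0,0,0,0]
    - [0,0,0,0]
  grip: 40

```text
clock: 19.97
position: [590.8, 217.5, 131.4]
ee_rot: [0.895, -0.067, -0.441, -0.027]
contact_force: [-0.2, -0.3, -0.4]
gripper_width: 40.1
```

```bash
python3 - <<'E'
from h import *
s,A=st()
S=arm.get_image("side")[:,:,::-1].copy();cv2.imwrite("pics/sideE.png",S)
D=cv2.imread("pics/sideD.png")
cv2.imwrite("pics/v11.png",np.hstack([crop(D,180,215,80,60),crop(S,180,215,80,60)]))
E
```

```text
t 19.97 j [ 0.384  0.316 -0.845  2.052 -0.362 -0.936] p [590.8 217.5 131.4] F [-0.2 -0.3 -0.4] w 40.1
[[ 0.603 -0.095 -0.792]
 [-0.143 -0.99   0.01 ]
 [-0.785  0.107 -0.61 ]]
az -9.0 tilt 37.6
```

View pics/v11.png

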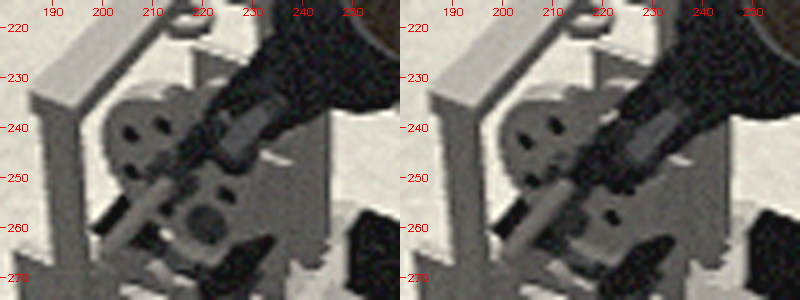

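drive_tool:
  motion:
    - [-8,0,0,0]
    - [-15,0,0,0]
    - [-20,0,0,0]
    - [-25,0,0,0]
    - [-25,0,0,0]
    - [-25,0,0,0]
    - [-25,0,0,0]

```text
clock: 20.6
position: [503.3, 230.8, 245.2]
ee_rot: [0.895, -0.067, -0.441, -0.027]
contact_force: [0.0, 1.1, 1.2]
gripper_width: 39.7
```

```bash
python3 - <<'E'
from h import *
s,A=st()
S=arm.get_image("side")[:,:,::-1].copy();cv2.imwrite("pics/sideF.png",S)
E
```

```text
t 20.6 j [ 0.829  0.063 -0.847  1.16  -0.587 -0.376] p [503.3 230.8 245.2] F [0.  1.1 1.2] w 39.7
[[ 0.602 -0.095 -0.793]
 [-0.143 -0.99   0.01 ]
 [-0.786  0.107 -0.609]]
az -9.0 tilt 37.5
```

```bash
python3 - <<'E'
from h import *
for n,b in(("top",(180,215,206,240)),("side",(244,252,272,280))):
    g=cv2.imread(f"pics/{n}0.png",0)[b[1]:b[3],b[0]:b[2]]
    m=(g<50).astype(np.uint8)
    k,l,stt,cen=cv2.connectedComponentsWithStats(m)
    for i in range(1,k):
        if stt[i,4]>15:print(n,stt[i]+[b[0],b[1],0,0,0],cen[i]+[b[0],b[1]])
p=(602.7,214.8,-.0774)
B=[(x,y,z) for x in(-122,-94) for y in(-10,10) for z in(85,125)]
for n in("top","side"):
    q=proj(n,W(p,B));hull=cv2.convexHull(q.astype(np.float32))[:,0];M=cv2.moments(hull);print(n,"model",q.min(0),q.max(0),M["m10"]/M["m00"],M["m01"]/M["m00"])
E
```

```text
top [184 223  14  12 126] [190.65873016 228.5       ]
side [244 252   2  14  18] [244.61111111 258.11111111]
side [249 257  13  23 221] [255.18552036 267.18552036]
top model [185.3848384  221.38402672] [196.57729064 233.19679247] 191.00137071670397 227.30869611579092
side model [248.95052513 254.51889804] [263.72730904 275.96426208] 256.2573872483571 265.1720204007375
```

```bash
python3 - <<'E'
from kin import *
from h import arm
p=np.load("kp.npy");q=np.array(arm.read_state()["joints"]);P,A=fk(q,p)
d=np.array([505.3,222.2,95])-P;t=A.T@d;print("delta",t.round(1))
for k in range(8):
    q=step(q,[*(t/8),-.4],p,500);P,A=fk(q,p);print(P.round(1),q.round(2),A[:,0].round(2),A[:,1].round(3))
E
```

```text
delta [124.7   9.8  91.8]
[503.2 231.7 230.4] [ 0.79  0.08 -0.88  1.26 -0.54 -0.45] [ 0.61 -0.09 -0.79] [-0.135 -0.991  0.008]
[503.5 230.2 211. ] [ 0.74  0.1  -0.92  1.39 -0.5  -0.55] [ 0.61 -0.09 -0.79] [-0.13  -0.991  0.013]
[503.8 228.7 191.7] [ 0.68  0.12 -0.95  1.54 -0.47 -0.65] [ 0.61 -0.09 -0.79] [-0.124 -0.992  0.017]
[504.1 227.1 172.4] [ 0.61  0.15 -0.97  1.71 -0.44 -0.76] [ 0.61 -0.09 -0.79] [-0.119 -0.993  0.021]
[504.4 225.5 153.1] [ 0.54  0.18 -0.99  1.88 -0.42 -0.87] [ 0.61 -0.09 -0.79] [-0.113 -0.993  0.026]
[504.6 223.7 133.8] [ 0.48  0.21 -0.99  2.04 -0.41 -0.98] [ 0.61 -0.09 -0.79] [-0.108 -0.994  0.03 ]
[504.5 225.9 120.5] [ 0.49  0.24 -0.99  2.05 -0.43 -0.99] [ 0.6 -0.1 -0.8] [-0.11  -0.993  0.045]
[504.2 228.  107.4] [ 0.5   0.27 -0.99  2.05 -0.44 -1.01] [ 0.59 -0.12 -0.8 ] [-0.113 -0.992  0.06 ]
```

drive_tool:
  motion:
    - [15,1,11,-0.4]
    - [16,1,12,-0.4]
    - [16,1,12,-0.4]
    - [16,1,12,-0.4]
    - [15,1,11,-0.4]
    - [12,1,9,0]
    - [0,0,0,0]

```text
clock: 21.23
position: [504.5, 220.9, 129.5]
ee_rot: [0.894, -0.06, -0.444, -0.01]
contact_force: [0.9, -1.3, -0.2]
gripper_width: 39.8
```

```bash
cat > k2.py <<'E'
from kin import *
from h import *
s,A=st();p=np.load("kp.npy");q=np.array(s["joints"])
T=np.array([505.3,222.5,96]);
def G(q):
    P,A=fk(q,p);return (P-18.7*A[:,0]).round(1)
print("G",G(q))
for k in range(8):
    P,A=fk(q,p);e=np.array([494,223.5,109])-(P-18.7*A[:,0]);e*=min(1,12/np.linalg.norm(e));r=np.r_[A.T@e,0];q=step(q,r,p,500);A=fk(q,p)[1]
    if k<4 or k>6:print(r.round(1),G(q),A[:,0].round(2),A[:,1].round(3))
E
python3 k2.py
```

```text
t 21.23 j [ 0.482  0.221 -0.995  2.026 -0.418 -0.972] p [504.5 220.9 129.5] F [ 0.9 -1.3 -0.2] w 39.8
[[ 0.599 -0.098 -0.795]
 [-0.116 -0.993  0.035]
 [-0.793  0.071 -0.606]]
az -9.3 tilt 37.4
G [493.5 222.9 144.5]
[ 9.6 -0.6  7.1  0. ] [493.5 225.  135.2] [ 0.59 -0.1  -0.8 ] [-0.119 -0.992  0.04 ]
[9.7 0.2 7.  0. ] [493.6 227.  127.1] [ 0.59 -0.11 -0.8 ] [-0.124 -0.991  0.046]
[9.8 1.7 6.7 0. ] [493.8 227.6 119.3] [ 0.58 -0.12 -0.8 ] [-0.13  -0.99   0.054]
[8.9 3.5 5.6 0. ] [494.  226.4 112.9] [ 0.58 -0.13 -0.81] [-0.135 -0.989  0.061]
[0.3 0.2 0.2 0. ] [494.  223.6 109.2] [ 0.57 -0.13 -0.81] [-0.139 -0.988  0.066]
```

drive_tool:
  motion:
    - [9.6,1,7,0]
    - [9.7,1.5,7,0]
    - [9,3,6.5,0]
    - [4,2,3,0]
    - [0,0,0,0]

```text
clock: 21.65
position: [503.6, 224.0, 108.2]
ee_rot: [0.891, -0.069, -0.449, -0.006]
contact_force: [-0.6, 0.2, 0.3]
gripper_width: 40.1
```

```bash
python3 k2.py; python3 - <<'E'
from h import *
for n in("top","side"):cv2.imwrite(f"pics/{n}G.png",arm.get_image(n)[:,:,::-1])
b=(235,235,285,285);g=cv2.imread("pics/sideG.png",0)[240:285:3,240:280:2];print(g)
E
```

```text
t 21.65 j [ 0.49   0.267 -0.995  2.051 -0.442 -1.019] p [503.6 224.  108.2] F [-0.6  0.2  0.3] w 40.1
[[ 0.587 -0.117 -0.801]
 [-0.129 -0.99   0.051]
 [-0.799  0.073 -0.596]]
az -11.3 tilt 36.8
G [492.8 226.5 123.3]
[10.2  1.7  6.   0. ] [493.7 227.  115.6] [ 0.58 -0.13 -0.8 ] [-0.134 -0.989  0.058]
[5.9 3.  3.4 0. ] [494.  225.5 111.7] [ 0.58 -0.13 -0.81] [-0.138 -0.988  0.063]
[2.4 1.8 1.4 0. ] [494.  224.4 110.2] [ 0.57 -0.13 -0.81] [-0.139 -0.988  0.065]
[1.1 0.8 0.6 0. ] [494.  223.9 109.5] [ 0.57 -0.14 -0.81] [-0.14  -0.988  0.066]
[0. 0. 0. 0.] [494.  223.5 109. ] [ 0.57 -0.14 -0.81] [-0.141 -0.988  0.067]
[[ 52  60  59 112 161 155 154 156 158 153 152 153 157 157 176  26  12   5
   12  20]
 [ 56  56  59 108 159 153 152 150 153 161 157 153 159 134   0  10   8  13
   13  16]
 [ 53  54  57 108 162 159 158 154 156 155 153 161  86   7  18  14  22  25
    7  14]
 [ 57  50  55 109 159 155 151 150 157 159 153  30  47   4  13  13   0  13
   17   1]
 [ 52  52  53 141 163 154 157 163 130   0   2  13  19  12  11  26   0   9
   20  10]
 [ 54  53  57 112 133 134 165 169   0  18   2  18   7  18  19  17  14   7
    0   4]
 [ 51  56  59  99 117 131   0   6  25   6   0  14  14  16  29  30  26  16
   14  13]
 [ 53  59  58  96 106   6  22  17  15   4  57   7  39  51  48  56  12   0
    0 145]
 [ 54  53  45 117 100  65  24  23   9  24  17  19  47  44  34   1 146 162
  161 158]
 [ 42  51  60  46  25  21  17   2   5   5  21  46  49  34 118 138 131 162
  164 154]
 [113 112 138 105   0  16  10   2  12  10  24  23  12  16  87 132 130 127
  130 128]
 [121 133 132 132 142  50  24   0   1   0   3   0  15 114 134 130 130 128
  126  79]
 [129 127 131 130 129 113  49  54  59  49 137 134 133 130 131 129 127 129
   36 169]
 [140 134 129 130 122  32  51  47  50  62  40 117 130 131 129 129 132  33
  149 157]
 [ 54  50  68  97 114  39  53  47  60  28   9 119 135 120 131 141  36 162
  155 150]]
```

Continue down to the grip height.

drive_tool:
  motion:
    - [8,2,5,0]
    - [5,4,3,0]
    - [2,2,1.4,0]
    - [0,0,0,0]

```text
clock: 22.08
position: [503.4, 220.1, 99.4]
ee_rot: [0.888, -0.075, -0.453, -0.004]
contact_force: [-0.2, -0.1, 0.2]
gripper_width: 39.9
```

```bash
python3 k2.py; python3 - <<'E'
from h import *
S=arm.get_image("side")[:,:,::-1];T=arm.get_image("top")[:,:,::-1]
cv2.imwrite("pics/v12.png",np.hstack([crop(T,160,180,80,60),crop(S,190,215,96,72)]))
E
```

```text
t 22.08 j [ 0.486  0.283 -0.998  2.052 -0.45  -1.026] p [503.4 220.1  99.4] F [-0.2 -0.1  0.2] w 39.9
[[ 0.578 -0.13  -0.806]
 [-0.138 -0.989  0.061]
 [-0.804  0.075 -0.589]]
az -12.7 tilt 36.3
G [492.8 222.7 114.6]
[ 5.2 -1.3  2.4  0. ] [494.  224.7 110.6] [ 0.58 -0.13 -0.81] [-0.14  -0.988  0.064]
[1.5 1.1 0.8 0. ] [494.  224.  109.7] [ 0.57 -0.14 -0.81] [-0.141 -0.988  0.066]
[0.7 0.5 0.4 0. ] [494.  223.7 109.3] [ 0.57 -0.14 -0.81] [-0.141 -0.988  0.066]
[0.3 0.2 0.2 0. ] [494.  223.6 109.1] [ 0.57 -0.14 -0.81] [-0.141 -0.988  0.066]
[0. 0. 0. 0.] [494.  223.5 109. ] [ 0.57 -0.14 -0.81] [-0.141 -0.988  0.067]
```

drive_tool:
  motion:
    - [4.5,0,2.5,0]
    - [0,0,0,0]

```text
clock: 22.35
position: [504.1, 221.3, 96.3]
ee_rot: [0.888, -0.077, -0.454, -0.003]
contact_force: [-0.3, 0.7, 0.1]
gripper_width: 40.0
```

drive_tool:
  motion:
    - [0,0,0,0]
    - [0,0,0,0]
    - [0,0,0,0]
    - [0,0,0,0]
    - [0,0,0,0]
    - [0,0,0,0]
  grip: 10

```text
clock: 22.85
position: [504.1, 224.8, 96.8]
ee_rot: [0.887, -0.073, -0.455, -0.005]
contact_force: [1.9, 8.8, -3.1]
gripper_width: 20.0
```

```bash
python3 k2.py | head -6
```

```text
t 22.85 j [ 0.492  0.291 -0.993  2.053 -0.446 -1.03 ] p [504.1 224.8  96.8] F [ 1.9  8.8 -3.1] w 20.0
[[ 0.575 -0.126 -0.808]
 [-0.134 -0.989  0.059]
 [-0.807  0.075 -0.586]]
az -12.3 tilt 36.1
G [493.5 227.4 112.1]
```

drive_tool:
  motion:
    - [0,-1.5,0,0]
    - [0,-1.5,0,0]
    - [0,0,0,0]
    - [0,0,0,0]
    - [0,0,0,0]
    - [0,0,0,0]
    - [0,0,0,0]
    - [0,0,0,0]
    - [0,0,0,0]
    - [0,0,0,0]

```text
clock: 23.68
position: [504.2, 224.9, 96.8]
ee_rot: [0.888, -0.076, -0.454, -0.003]
contact_force: [-3.7, 1.6, 5.6]
gripper_width: 20.6
```

drive_tool:
  motion:
    - [-2,0.1,-1.5,0]
    - [-2,0.1,-1.5,0]
    - [-2,0.2,-1.5,0]
    - [-2,0.1,-1.5,0]
    - [-2,0.2,-1.5,0]
    - [-2,0.1,-1.4,0]

```text
clock: 24.18
position: [504.2, 224.8, 111.1]
ee_rot: [0.888, -0.076, -0.454, -0.003]
contact_force: [0.4, 5.6, -3.1]
gripper_width: 20.0
```

```bash
python3 k2.py | head -6; python3 -c "
from h import *
for n in('top','side'): cv2.imwrite(f'pics/{n}L.png',arm.get_image(n)[:,:,::-1])"
```

```text
t 24.18 j [ 0.536  0.265 -0.99   1.934 -0.451 -0.949] p [504.2 224.8 111.1] F [ 0.4  5.6 -3.1] w 20.0
[[ 0.575 -0.132 -0.807]
 [-0.138 -0.988  0.063]
 [-0.806  0.075 -0.587]]
az -12.9 tilt 36.2
G [493.6 227.5 126.3]
```

drive_tool:
  motion:
    - [-1.5,0.1,-1.1,0]
    - [-1.5,0.1,-1.1,0]
    - [-1.5,0.1,-1.1,0]
    - [-1.5,0.1,-1.1,0]
    - [-1.5,0.1,-1.1,0]
    - [-1.5,0.1,-1.1,0]
    - [0,0,0,0]

```text
clock: 24.87
position: [504.1, 224.8, 121.8]
ee_rot: [0.887, -0.076, -0.455, -0.004]
contact_force: [2.3, 4.2, -8.1]
gripper_width: 20.1
```

drive_tool:
  motion:
    - [-0.8,0,-0.6,0]
    - [0,0,0,0]
    - [0,0,0,0]

```text
clock: 25.12
position: [504.1, 224.8, 122.6]
ee_rot: [0.887, -0.076, -0.455, -0.004]
contact_force: [2.0, 5.5, -8.2]
gripper_width: 20.3
```

drive_tool:
  motion:
    - [1.2,0,0.9,0]
    - [1.2,0,0.9,0]
    - [1.2,0,0.9,0]
    - [0,0,0,0]

```text
clock: 25.45
position: [504.1, 224.7, 117.9]
ee_rot: [0.887, -0.076, -0.455, -0.003]
contact_force: [2.5, 5.5, -9.5]
gripper_width: 20.3
```

drive_tool:
  motion:
    - [0.8,0,0.6,0]
    - [0.6,0,0.4,0]
    - [0,0,0,0]

```text
clock: 25.7
position: [504.2, 224.7, 117.2]
ee_rot: [0.888, -0.076, -0.454, -0.003]
contact_force: [-1.7, 5.2, -3.4]
gripper_width: 20.4
```

drive_tool:
  motion:
    - [0.4,0,0.3,0]
    - [0,0,0,0]

```text
clock: 25.87
position: [504.2, 224.7, 117.0]
ee_rot: [0.888, -0.076, -0.454, -0.003]
contact_force: [-2.6, 4.4, -0.8]
gripper_width: 20.1
```

drive_tool:
  motion:
    - [0,0,0,0]
    - [0,0,0,0]
    - [0,0,0,0]
    - [0,0,0,0]
    - [0,0,0,0]
    - [0,0,0,0]
  grip: 42

```text
clock: 26.37
position: [504.8, 223.4, 116.9]
ee_rot: [0.888, -0.077, -0.453, -0.004]
contact_force: [0.6, 0.2, -0.4]
gripper_width: 42.1
```

drive_tool:
  motion:
    - [-8,0,-6,0]
    - [-15,0,-11,0]
    - [-20,0,-14,0]
    - [-25,0,-14,0]
    - [-25,0,-14,0]
    - [-30,0,0,0]
    - [-30,0,0,0]

```text
clock: 26.95
position: [463.6, 239.4, 272.8]
ee_rot: [0.888, -0.078, -0.454, -0.004]
contact_force: [0.4, 0.7, 0.7]
gripper_width: 42.7
```

```bash
python3 - <<'E'
from h import *
st()
S=arm.get_image("side")[:,:,::-1];T=arm.get_image("top")[:,:,::-1]
cv2.imwrite("pics/sideZ.png",S);cv2.imwrite("pics/topZ.png",T)
t=crop(S,185,215,96,72,800,600)
p=(602.7,214.8,-.0774);a=np.linspace(0,2*np.pi,40)
for dz in(0,20):
    q=proj("side",W(p,[(-122,-10,125+dz),(-94,-10,125+dz),(-94,10,125+dz),(-122,10,125+dz),(-122,-10,125+dz)]))
    cv2.polylines(t,[((q+.5-[185,215])*800/96).astype(int)],False,(0,255,0) if dz else (0,255,255))
for l in [[(45*np.cos(i),7,118+45*np.sin(i)) for i in a],[(11*np.cos(i),13,88+11*np.sin(i)) for i in a]]:
    cv2.polylines(t,[((proj("side",W(p,l))+.5-[185,215])*800/96).astype(int)],False,(0,255,0))
cv2.imwrite("pics/v12.png",t)
E
```

```text
t 26.95 j [ 1.005  0.012 -0.785  0.921 -0.777 -0.236] p [463.6 239.4 272.8] F [0.4 0.7 0.7] w 42.7
[[ 0.576 -0.134 -0.806]
 [-0.141 -0.988  0.064]
 [-0.805  0.077 -0.588]]
az -13.1 tilt 36.3
```

View pics/v12.png

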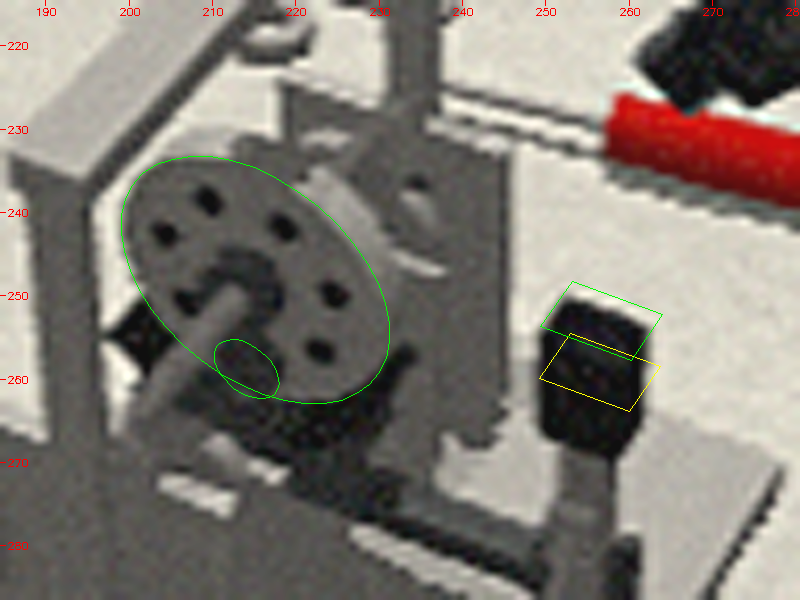

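```bash
python3 - <<'E'
from h import *
from scipy.optimize import least_squares
p=(602.7,214.8,-.0774)
S=cv2.imread("pics/sideZ.png",0).astype(float)
o=[]
for u in [(209.4,238.4),(218.5,241.6),(224.4,249.7),(222.6,256.4),(203.9,242.4),(206.8,250.4)]:
    x0,y0=int(round(u[0])),int(round(u[1]));w=np.clip(90-S[y0-2:y0+3,x0-2:x0+3],0,None)
    yy,xx=np.mgrid[y0-2:y0+3,x0-2:x0+3];c=((w*xx).sum()/w.sum(),(w*yy).sum()/w.sum())
    e,d=ray("side",u);n=np.array([-np.sin(p[2]),np.cos(p[2]),0]);
    P0=W(p,(0,7,118))[0];t=((P0-e)@n)/(d@n);P=e+d*t-P0;X=P@[np.cos(p[2]),np.sin(p[2]),0];o.append((X,P[2]))
o=np.array(o)
# circle fit
m=least_squares(lambda v:np.hypot(o[:,0]-v[0],o[:,1]-v[1])-v[2],[0,0,30]);print(m.x.round(1))
print(np.degrees(np.arctan2(o[:,1]-m.x[1],o[:,0]-m.x[0])).round(1))
e,d=ray("side",(214.3,256.8));P0=W(p,(0,13,118))[0];t=((P0-e)@n)/(d@n);P=e+d*t-P0;print("slug",P@[np.cos(p[2]),np.sin(p[2]),0],P[2])
for f in("D","Z"):pass
print(arm.read_state()["clock"])
E
```

```text
[ 1.8  0.7 28.9]
[  64.   115.7  167.  -141.    11.   -39.4]
slug -0.8843929103277486 -22.756373479220656
27.05
```

```bash
python3 -c "
from bench import arm
print(arm.job_done())"
```

```text
the job is handed in; nothing more can be done
None
```

The job is handed in at about 27 s of the 61 s allowed. The flywheel sits on the slide's V shoe with its heavy side down, and the pawl is in the first notch.

**What I did:**
- I gripped the wheel by its rim with the tool leaning 34° and laid it on the rollers at about 38°. The peak contact force I read there was about 6 N.
- I turned the wheel half round about the tool axis on the way, because a wrist joint was at its limit. Its ends are therefore swapped, which you allowed.
- I let it swing for about 4 s, then lifted the slide by its grip block about 26 mm. I lowered it until the pawl took the load, at about 20 mm by the arm's reading, let go and backed off.

**Last checks:**
- **Heavy side:** the spacing of the dots on the face puts the slug within about 1° of straight down.
- **Wheel height:** the shaft axis measures about 118.7 mm above the bench, roughly 3 mm above the seat.
- **Notch:** the grip block appears raised by about 20 mm in the side picture, which fits the first notch. The force fell to nearly zero before I let go.
- **Robot:** clear of everything at hand-in.

**What disagreed or was not checked:**
- The block's outline in the side picture sat about 2 pixels below my model, as it already did before the lift.
- While I laid the wheel and took hold of the block, joint 4 sat at its stop. It read up to 2.053 rad against a limit of 2.05.
- I did not check the other things on the bench one by one. The arm recorded no unexpected contact.

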